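Build up the crosswise slatted display riser

ROBOT

A 6-joint arm with a two-finger parallel gripper is mounted at the origin on the work surface; the furniture and walls round the work are solid. World frame = base frame: x ahead of the robot, y to its left, z up, the work surface at z = 0. Lengths are in m, angles in rad, forces in N, time in s.
With the tool pointing down it reaches from about 0.375 to 0.9 m from the base axis. Payload 3.1 kg.
Tool frame: the origin (TCP) lies at the very end of the fingers, on their centre line; the grasp point (between the pads) lies 19 mm behind it; z points along the fingers, y is the direction in which the jaws open and shut (so a half turn about z gives the same grasp; the last joint's range is limited). The gripper opens to 87 mm and grips with 3 to 60 N. Pads are 19 mm wide; open, the fingers measure 117 mm over their backs; the gripper's body (75 mm by 190 mm) begins 51 mm behind the grasp point.
Start: joints at [1.125, 0.527, 1.433, -0, 1.181, -0.178], TCP at [0.165, 0.603, 0.195] pointing down, gripper open.
Joint ranges: [-3.08, 3.08], [-0.75, 2.2], [0.22, 2.44], [-1.43, 4.57], [0, 2.65], [-2.85, 2.85]. Speed limits (rad/s): [2.79, 2.79, 3.14, 3.14, 3.14, 3.14].

INTERFACE

Orientations are given as a rotation vector (axis times angle).
In Python, from cell import arm gives the robot as it stands.
- The arm moves only by the tool servo_tool, never from a script. Its argument "steps" is one flat list of numbers, 5 for each row, row after row: the shift along the tool's x, y, z in units of 30 mm (1.0 is 30 mm), then the turn about the tool's z in degrees, then the finger opening in mm, from 0 to 87. In form: [dx, dy, dz, twist, hand, dx, dy, dz, twist, hand, ...]. A call has 1 to 20 rows; each row shifts and turns the commanded pose from where the row before left it, along the tool's axes as they then stand; what a row does not reach is not made up. A row lasts 1/10 s, in which the tool goes at most 50 mm and 8.59 degrees, less where a joint would pass 70% of its speed; a pose out of reach is approached as far as the arm can. A call is refused whole if a number of a shift passes 1 or a number of a turn 8.59, either way. A call with a gripper value outside its range is refused whole. The fingers move at their own pace and stop on an object; "grip_force" is the grip in N (left out, the last holds). Time passes only in rows, so rows that do not move let the fingers close. It gives the time, the measured TCP pose, the force and the opening at its end, in the units of the state.
- arm.observe(): the state, without advancing time (a new reading comes with each control period).
- arm.get_image(name): name is "scene" or "top" or "wrist"; returns the picture (480x640x3 uint8, blue, green, red); there is no depth.
- arm.camera_info(name): a dict with "fx", "fy", "cx", "cy" (pixels), "extrinsics" (4x4, takes a point from world to camera coordinates). Camera axes: x right, y down, z forward; pixel columns grow to the right and rows downward; lengths in m; the calibration is good to about 2 mm. A picture is of the moment at which its call begins: read the wrist's pose just before it. camera_info takes no time and is no camera call; for the wrist camera it gives the pose at the moment of the call.
- arm.close_job(): hands the job in, once; it reports no verdict.
The state is a dict: "time": time; "joints": joint angles; "dq": joint speeds; "effort": joint torques, N m; "ee_pos": TCP position; "ee_rot": TCP orientation; "force": force on the tool from outside, world axes, zero at the start; "ft_torque": the same for the moment, N m; "gripper_width": finger opening in m.
Only numpy, scipy, OpenCV 4.12 (cv2) and the standard library are available. Lean on these libraries where they do the work, as an engineer would, in place of code of your own. Each camera call takes 0.05 s, during which the arm holds its last target.

TASK

Build the slatted riser on the plywood frame: push the two notched slats that lie loose across the rails inward, without forcing them, until each drops into its rail notches and comes snug against their inner shoulders, then lay the two plain slats from the left crosswise over them, one in each facing pair of top notches, overhanging evenly at both ends. All four slats must end fully down in their notches, flat and released, and the spool, the marker and the glue bottle must stay where they are.

Things in the scene. Friction and masses are not known exactly. Their poses are not given: they have to be found in the camera images.
- frame: Plywood frame fixed to the table, 232 (x) x 164 (y) mm; origin centre of underside, x away from robot. Floor 8 mm thick. Cheeks along x: inner faces y +-75, tops z 31 mm. Two dark rails along x: y +-46, 14 wide, 192 long, tops z 26 mm, each with two notches 6 deep, from 26 to 66 mm either side of the rail's middle. The rail pair sits up to 20 mm off the frame's middle in x, unreported: feel it.
- frame_top (a point): The point midway between the rails over the frame's origin, 26 mm above it, at the height of the rail tops. Notch bottoms lie at z 20 mm. It is open between and beside the rails down to the floor. Both inner shoulders (notch ends nearer the rails' middle) are 52 mm apart, so slats snug against them are 80 mm apart, centre to centre. Pushing a notched slat against its shoulder with over 25 N counts as forcing.
- far_slat: White slat 140 x 28 x 14 mm, 60 g; origin centre of underside, x along its length. Lies loose across both rail tops, 30-38 mm further out (+x of frame) than its place at the inner shoulder of the far notches. Pushed broadside inward it drops 6 mm, then slides on to the shoulder, which stops it; only friction resists. Ends: 5 mm play to cheeks. Its top has two notches, 6 deep, 32 long, at its x +-42 mm.
- near_slat: Same notched slat as far_slat, lying likewise on the near (-x) side, 30-38 mm further out (toward the robot) than its place at the inner shoulder of the near rail notches; it is pushed inward, along frame +x. Notch bottoms in the slats' tops lie 8 mm above their undersides.
- top_slat_1: Plain white slat 140 x 28 x 14 mm, no notches, 60 g, flat on the table at the robot's left (both alike, either place). Origin centre of underside, x along its length. Goes on top along the frame's x, in one top notch of far_slat and the facing one of near_slat (2 mm play each side); home, its underside is at z 28 mm (34 mm while it still rides on top).
- top_slat_2: Plain white slat 140 x 28 x 14 mm, no notches, 60 g, flat on the table at the robot's left (both alike, either place). Origin centre of underside, x along its length. Goes on top along the frame's x, in one top notch of far_slat and the facing one of near_slat (2 mm play each side); home, its underside is at z 28 mm (34 mm while it still rides on top).
- blue_spool: Bystander: blue thread spool, 36 mm wide, 44 mm high, standing. Origin: centre of its underside.
- red_marker: Bystander: red and white marker, 137 mm long, 13 mm thick, lying. Origin: centre of its underside.
- glue: Bystander: white glue bottle, 33 mm wide, 102 mm high, standing. Origin: centre of its underside.

How it is judged:
On the way, in this order (a step that is already met when the one before it is completed fails the run):
1. both notched slats are fully down in the rail notches, snug against the inner shoulders (z of far_slat in the frame of frame between 0.0175 and 0.0225 m and x of far_slat in the frame of frame between 0.013 and 0.067 m and angle between each of far_slat, near_slat's own z axis and vertical below 0.04 rad and angle between the x axis of each of far_slat, near_slat and the y axis of frame, either way round below 0.16 rad and z of near_slat in the frame of frame between 0.0175 and 0.0225 m and x of near_slat in the frame of frame between -0.067 and -0.013 m and horizontal distance between far_slat and near_slat below 0.085 m), for 0.2 s.
2. a plain slat lies fully down in the top notches, crosswise (all of step 1 and ((z of top_slat_1 in the frame of frame between 0.0255 and 0.0305 m and x of top_slat_1 in the frame of frame between -0.04 and 0.04 m and angle between top_slat_1's own z axis and vertical below 0.04 rad and angle between the x axis of top_slat_1 and the x axis of frame, either way round below 0.18 rad) or (z of top_slat_2 in the frame of frame between 0.0255 and 0.0305 m and x of top_slat_2 in the frame of frame between -0.04 and 0.04 m and angle between top_slat_2's own z axis and vertical below 0.04 rad and angle between the x axis of top_slat_2 and the x axis of frame, either way round below 0.18 rad))), for 0.2 s.
At the end, for the whole second after the job is handed in: Undersides at z 20 mm (notched) and 28 mm (plain), +-2.5; tilt < 0.04. Notched: centres under 85 mm apart, 13-67 mm from mid-frame in x on own sides, within 0.16 rad of frame y. Plain: within 0.18 rad of frame x, one over 25 mm each side in y, centred within 40 mm in x. At rest (all of step 1 and z of top_slat_1 in the frame of frame between 0.0255 and 0.0305 m and x of top_slat_1 in the frame of frame between -0.04 and 0.04 m and angle between each of top_slat_1, top_slat_2's own z axis and vertical below 0.04 rad and angle between the x axis of each of top_slat_1, top_slat_2 and the x axis of frame, either way round below 0.18 rad and z of top_slat_2 in the frame of frame between 0.0255 and 0.0305 m and x of top_slat_2 in the frame of frame between -0.04 and 0.04 m and ((y of top_slat_1 in the frame of frame above 0.025 m and y of top_slat_2 in the frame of frame below -0.025 m) or (y of top_slat_2 in the frame of frame above 0.025 m and y of top_slat_1 in the frame of frame below -0.025 m)) and linear speed of each of far_slat, near_slat, top_slat_1, top_slat_2 below 0.02 m/s); the robot touches nothing.
It fails at once if the spool is moved more than 30 mm (distance of blue_spool from where it was at the start of the episode above 0.03 m).
It fails at once if the marker is moved more than 30 mm (distance of red_marker from where it was at the start of the episode above 0.03 m).
It fails at once if the glue bottle is moved more than 30 mm (distance of glue from where it was at the start of the episode above 0.03 m).
It fails at once if far_slat is forced: contact forces on it over 50 N, i.e. a push over 25 N (contact force between far_slat and anything else above 50 N).
It fails at once if near_slat is forced: contact forces on it over 50 N, i.e. a push over 25 N (contact force between near_slat and anything else above 50 N).
It also fails if it takes over 72 s, if anything falls off the work surface, if the arm or the gripper's body presses on something with over 40 N, if the wrist force passes 120 N, or if a joint passes its speed limit or range.

## Working session

There is one attempt and no reset: what is moved stays moved. The work goes in short steps, Python scripts to look and compute and a tool call to move; the robot and the scene stay as the last step left them, time stands still between calls to the robot, and variables do not carry over. Pictures are saved under pics/ and viewed, and the job is handed in when it is done.

Besides the shell and the picture viewer there is one more tool, called by a JSON object that holds its "fn" and its "kwargs". servo_tool: Moves the arm, as the interface text tells. Its arguments: {"type":"object","properties":{"steps":{"type":"array","items":{"type":"number"}},"grip_force":{"type":"number"}},"required":["steps"]}

```bash
mkdir -p pics; ls; python3 - <<'E'
from cell import arm
import cv2
s=arm.observe(); print({k:(v if not hasattr(v,'tolist') else [round(x,4) for x in v.tolist()]) for k,v in s.items()})
for n in ("top","scene"):
    im=arm.get_image(n); cv2.imwrite(f"pics/{n}0.png",im)
    print(n,arm.camera_info(n))
E
```

```text
pics
{'time': 0.0, 'joints': [1.1255, 0.5284, 1.4339, 0.0, 1.1814, -0.1785], 'dq': [0.0004, -0.0, -0.0006, -0.0012, 0.0012, 0.001], 'effort': [0.0008, -44.0031, -17.6598, 0.0633, 0.0583, -0.0001], 'ee_pos': [0.1644, 0.6022, 0.1945], 'ee_rot': [-0.4178, -3.113, 0.0032], 'force': [1.0212, -0.1936, -0.4714], 'ft_torque': [-0.0123, 0.0263, 0.0102], 'gripper_width': 0.08696856137331903}
top {'fx': 621.6938541008152, 'fy': 621.6938541008152, 'cx': 319.5872104165941, 'cy': 234.384926988225, 'extrinsics': array([[ 1.43200098e-02, -9.99859626e-01,  8.69855957e-03,
        -4.37826681e-04],
       [-9.98329071e-01, -1.47840712e-02, -5.58614087e-02,
         5.32245266e-01],
       [ 5.59821673e-02, -7.88408897e-03, -9.98400640e-01,
         1.20750501e+00],
       [ 0.00000000e+00,  0.00000000e+00,  0.00000000e+00,
         1.00000000e+00]])}
scene {'fx': 434.75957651964904, 'fy': 434.75957651964904, 'cx': 309.2350344908005, 'cy': 241.61169935152677, 'extrinsics': array([[ 0.77472485, -0.63218478,  0.01199174, -0.37012655],
       [-0.40703991, -0.51314967, -0.75564272,  0.237876  ],
       [ 0.48385939,  0.58053408, -0.65487424,  0.62101883],
       [ 0.        ,  0.        ,  0.        ,  1.        ]])}
```

View pics/top0.png

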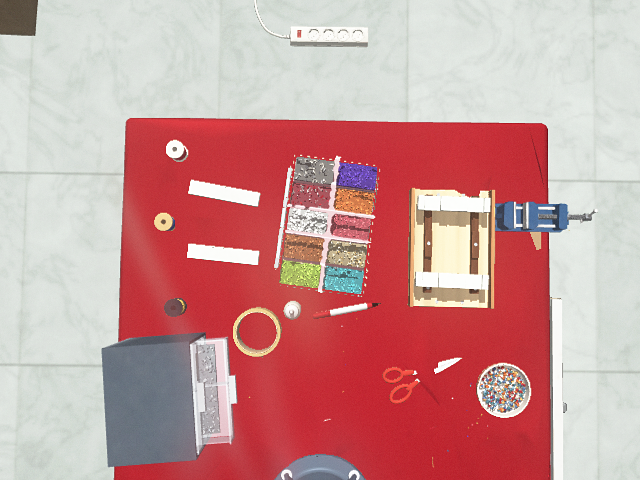

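View pics/scene0.png

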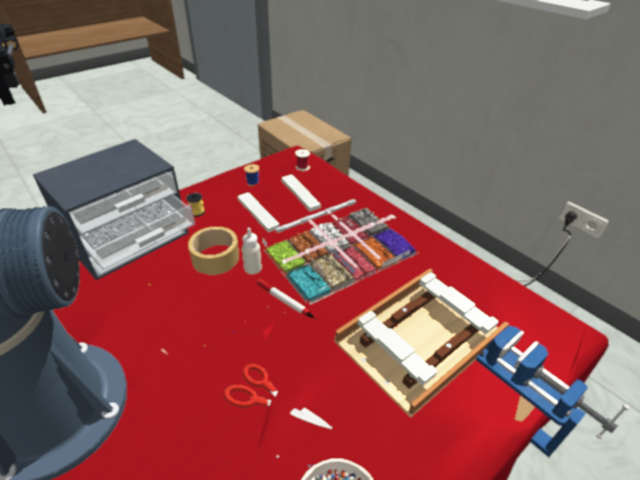

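```bash
cat > h.py <<'E'
import numpy as np, cv2
from cell import arm
def ray(ci,u,v,z):
    E=ci['extrinsics'];R=E[:3,:3];t=E[:3,3];c=-R.T@t
    d=R.T@np.array([(u-ci['cx'])/ci['fx'],(v-ci['cy'])/ci['fy'],1]);return c+d*(z-c[2])/d[2]
def proj(ci,p):
    E=ci['extrinsics'];q=E[:3,:3]@np.array(p)+E[:3,3];return ci['fx']*q[0]/q[2]+ci['cx'],ci['fy']*q[1]/q[2]+ci['cy']
def fit(ci,mask,z,minA=300):
    out=[]
    cs,_=cv2.findContours(mask,cv2.RETR_EXTERNAL,cv2.CHAIN_APPROX_NONE)
    for c in cs:
        if cv2.contourArea(c)<minA: continue
        P=np.array([ray(ci,u,v,z)[:2] for u,v in c[:,0,:]])*1000
        r=cv2.minAreaRect(P.astype(np.float32)); m=c[:,0,:].mean(0)
        b=cv2.boxPoints(r);e=[b[1]-b[0],b[2]-b[1]];e=max(e,key=np.linalg.norm)
        out.append((np.round(m),np.round(r[0],1),np.round(sorted(r[1]),1),round(float(np.degrees(np.arctan2(e[1],e[0])))%180,1)))
    return out
E
python3 - <<'E'
from h import *
im=cv2.imread('pics/top0.png');ci=arm.camera_info('top')
hsv=cv2.cvtColor(im,cv2.COLOR_BGR2HSV)
m=((hsv[...,1]<40)&(hsv[...,2]>195)).astype(np.uint8)*255
m[:130]=0;m[330:]=0;m[:,:130]=0;m[:,500:]=0
for z in (.014,.040): 
    print(z); [print(*o) for o in fit(ci,m,z,100)]
cv2.imwrite('pics/c1.png',cv2.resize(im[175:320,395:520],None,fx=5,fy=4,interpolation=cv2.INTER_CUBIC)[:600])
cv2.imwrite('pics/c2.png',cv2.resize(im[130:330,130:390],None,fx=3,fy=3,interpolation=cv2.INTER_CUBIC))
E
```

```text
0.014
[348. 309.] [387.6 -50.6] [10.3 72.1] 102.0
[292. 309.] [386.   60.3] [27.1 33. ] 154.3
[462. 303.] [ 401.7 -270.8] [11.7 68.8] 90.8
[222. 254.] [491.  197.1] [ 27.3 139.2] 84.7
[460. 260.] [ 487.6 -253.7] [141.7 183. ] 0.3
[457. 201.] [ 603.1 -257.5] [ 42.  142.9] 89.1
[224. 193.] [611.8 197.7] [ 27.3 139.3] 80.1
[283. 216.] [566.2  75.8] [ 16.9 201.9] 173.0
[330. 224.] [554.3 -10.5] [167.1 219.2] 136.3
[177. 149.] [698.3 292.9] [34.1 41.5] 91.5
0.04
[348. 309.] [389.2 -49.2] [10.1 70.6] 102.0
[292. 309.] [387.7  59.4] [26.5 32.3] 154.3
[462. 303.] [ 403.  -264.6] [11.5 67.3] 90.8
[222. 254.] [490.5 193.3] [ 26.8 136.2] 84.7
[460. 260.] [ 487.1 -248. ] [138.7 179.1] 0.3
[457. 201.] [ 600.2 -251.6] [ 41.1 139.8] 89.1
[224. 193.] [608.6 193.8] [ 26.7 136.3] 80.1
[283. 216.] [564.   74.6] [ 16.5 197.6] 173.0
[330. 224.] [552.4  -9.9] [163.6 214.6] 136.3
[177. 149.] [693.3 287. ] [33.3 40.6] 91.5
```

View pics/c1.png

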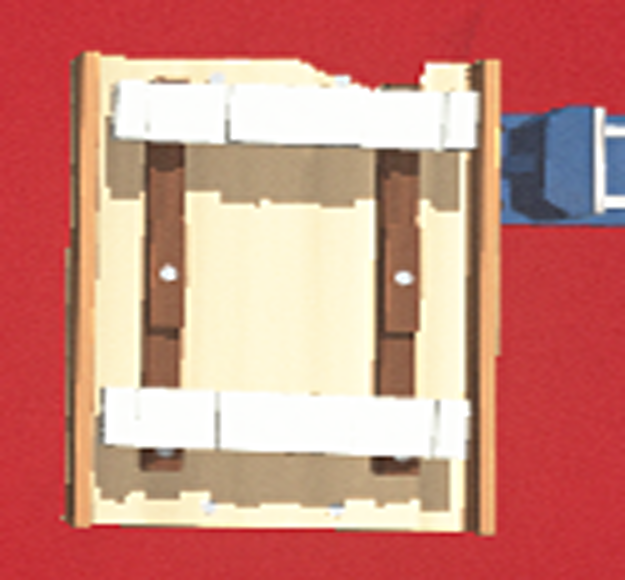

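View pics/c2.png

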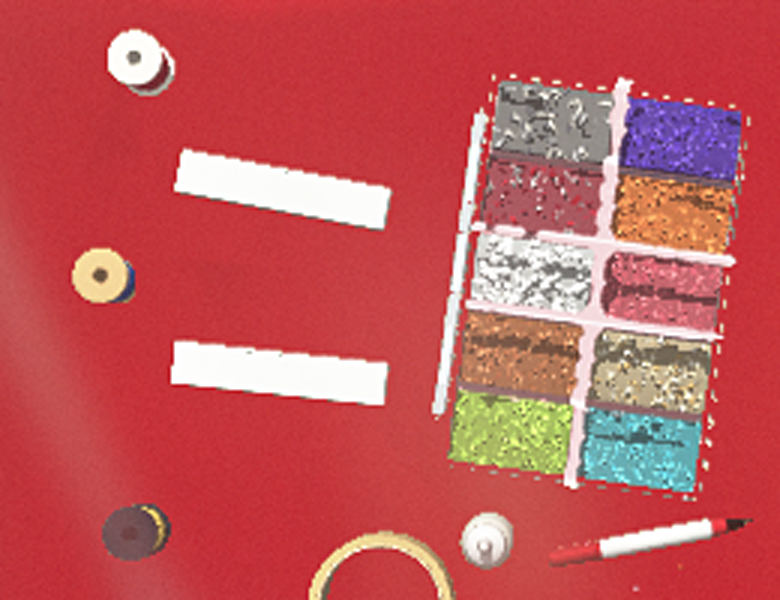

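```bash
python3 - <<'E'
from h import *
im=cv2.imread('pics/top0.png');ci=arm.camera_info('top');cs=arm.camera_info('scene')
hsv=cv2.cvtColor(im,cv2.COLOR_BGR2HSV)
sub=hsv[180:315,400:505]
# samples
for (x,y) in [(412,230),(494,280),(450,280),(430,280),(455,240),(428,240),(474,250),(440,203)]:
    print((x,y),hsv[y,x],im[y,x])
roi=np.zeros(im.shape[:2],np.uint8);roi[180:315,400:505]=255
wm=((hsv[...,1]<22)&(hsv[...,2]>225)).astype(np.uint8)*255&roi
print('slats');[print(*o) for o in fit(ci,wm,.040,150)]
cm=((hsv[...,0]>8)&(hsv[...,0]<20)&(hsv[...,1]>90)&(hsv[...,2]>150)).astype(np.uint8)*255&roi
print('cheeks');[print(*o) for o in fit(ci,cm,.031,80)]
dm=((hsv[...,2]<125)&(hsv[...,1]>110)&(hsv[...,0]<20)).astype(np.uint8)*255&roi
print('rails');[print(*o) for o in fit(ci,dm,.026,50)]
cv2.imwrite('pics/m1.png',cv2.resize(np.hstack([wm[180:315,400:505],cm[180:315,400:505],dm[180:315,400:505]]),None,fx=2.5,fy=3,interpolation=0))
# near inner shoulder line
for u in (428,475): 
    for v in range(252,264): print(u,v,im[v,u],end=';')
    print()
for nm,c in (('cab top right far corner',(205,333)),('cab tl',(103,347)),('cab bl',(108,467))):
    for z in (.1,.2,.25): print(nm,z,ray(ci,*c,z).round(3))
# vise triangulation guesses
for z in (0,.03,.06,.09): print('vise top', z,[ray(ci,u,v,z).round(3)[:2] for u,v in ((498,203),(498,230),(568,203))],'scene',[proj(cs,np.r_[ray(ci,u,v,z)[:2],z]) for u,v in ((500,203),(500,230),(567,203))])
E
```

```text
(412, 230) [ 14 125 241] [123 179 241]
(494, 280) [  2 177 200] [ 61  69 200]
(450, 280) [ 30   1 254] [253 254 254]
(430, 280) [ 30   2 254] [252 254 254]
(455, 240) [ 24  40 253] [213 245 253]
(428, 240) [ 10 112 150] [ 84 107 150]
(474, 250) [ 11 122 149] [ 78 103 149]
(440, 203) [ 33  10 220] [211 220 219]
slats
[464. 281.] [ 445.8 -270. ] [28.  94.6] 88.1
[427. 279.] [ 448.  -199.1] [26.8 40.6] 90.8
[455. 203.] [ 597.4 -250.9] [ 33.2 137.9] 89.0
cheeks
[492. 249.] [ 508.4 -328.8] [  5.9 229.4] 179.9
[412. 247.] [ 510.  -172.1] [  6.9 229.2] 179.5
rails
[489. 272.] [ 463.4 -323.4] [  3.9 139.9] 179.9
428 252 [ 76  99 148];428 253 [ 74  97 146];428 254 [ 75 102 146];428 255 [ 76 101 147];428 256 [ 65  88 126];428 257 [53 68 94];428 258 [56 71 98];428 259 [ 61  77 107];428 260 [ 76 100 144];428 261 [ 75  98 144];428 262 [ 71  95 143];428 263 [ 76 100 145];
475 252 [ 77 102 149];475 253 [ 73 100 146];475 254 [ 79 101 149];475 255 [ 75  97 145];475 256 [ 79 105 150];475 257 [ 79 107 151];475 258 [56 70 92];475 259 [ 58  73 101];475 260 [ 76 102 147];475 261 [ 74  97 143];475 262 [ 73
[... 830 characters left out ...]
t64(485.5245802473529), np.float64(352.49171869356394)), (np.float64(588.3701318255917), np.float64(393.2764944012437))]
vise top 0.06 [array([ 0.595, -0.331]), array([ 0.543, -0.331]), array([ 0.597, -0.465])] scene [(np.float64(504.3642929507835), np.float64(320.43032670364425)), (np.float64(485.10002288279384), np.float64(337.431039909863)), (np.float64(587.7144358934097), np.float64(376.9239078354609))]
vise top 0.09 [array([ 0.591, -0.322]), array([ 0.541, -0.322]), array([ 0.593, -0.453])] scene [(np.float64(503.9009478102128), np.float64(305.24935991296405)), (np.float64(484.6548458189013), np.float64(321.6389012712601)), (np.float64(587.0270959026975), np.float64(359.7821411314271))]
```

View pics/m1.png

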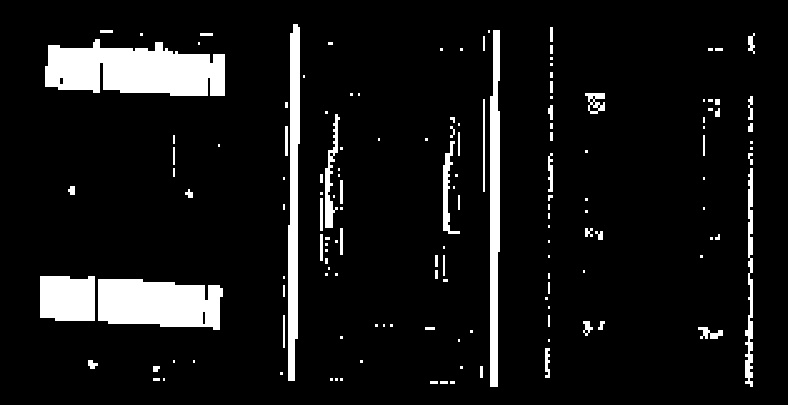

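```bash
python3 - <<'E'
import cv2
im=cv2.imread('pics/scene0.png')
cv2.imwrite('pics/c3.png',cv2.resize(im[260:460,330:630],None,fx=2.6,fy=2.6,interpolation=cv2.INTER_CUBIC))
E
```

```text
(no output)
```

View pics/c3.png

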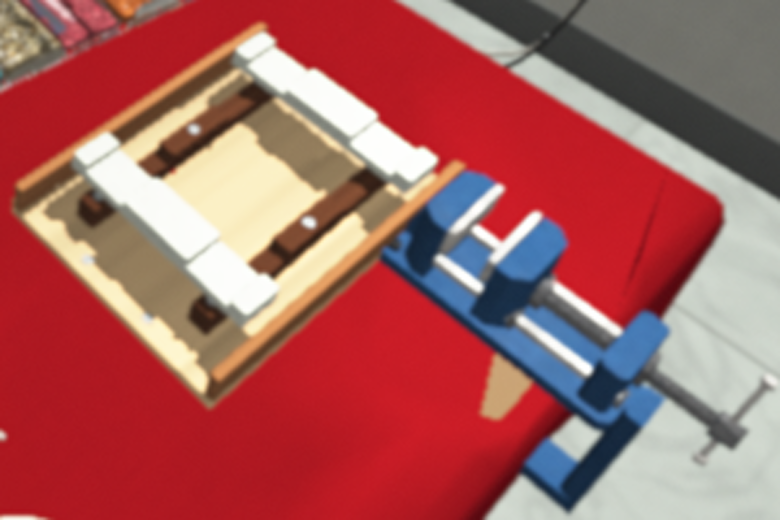

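{"fn": "servo_tool", "kwargs": {"steps": [0,0,-1,-7.65,44,0,0,-1,-7.65,44,0,0,-1,0,44,0,0,-1,0,44,0,0,-1,0,44,-1,-1,0,0,44,-1,-1,0,0,44,-1,-1,0,0,44,-1,-1,0,0,44,-1,-1,0,0,44,-1,-1,0,0,44,-1,-1,0,0,44,-1,-1,0,0,44,-1,-1,0,0,44,-1,-1,0,0,44,-1,-1,0,0,44,0,-1,0,0,44,0,-1,0,0,44,0,-1,0,0,44,0,-1,0,0,44]}}

```text
time: 2.1
ee_pos: [0.4944, 0.1517, 0.3448]
ee_rot: [0.0, -3.14, 0.0]
force: [0.0, -0.0, 0.3]
gripper_width: 0.0442
```

```bash
python3 - <<'E'
from h import *
s=arm.observe();print(s['ee_pos'].round(4),s['ee_rot'].round(3),s['joints'].round(2),s['force'].round(1))
ci=arm.camera_info('top')
for u,v in((428,256),(428,257),(475,257.5),(475,258.5)):print(ray(ci,u,v,.026).round(4),ray(ci,u,v,.02).round(4))
E
```

```text
[0.4944 0.1517 0.3448] [ 0.   -3.14  0.  ] [ 0.08  0.23  1.48 -0.    1.43 -1.49] [ 0.  -0.   0.3]
[ 0.4925 -0.2043  0.026 ] [ 0.4927 -0.2054  0.02  ]
[ 0.4906 -0.2043  0.026 ] [ 0.4907 -0.2054  0.02  ]
[ 0.491 -0.296  0.026] [ 0.4911 -0.2976  0.02  ]
[ 0.489 -0.296  0.026] [ 0.4891 -0.2976  0.02  ]
```

{"fn": "servo_tool", "kwargs": {"steps": [-0.35,-0.96,0,0,44,-0.35,-0.96,0,0,44,-0.35,-0.96,0,0,44,-0.35,-0.96,0,0,44,-0.35,-0.96,0,0,44,-0.35,-0.96,0,0,44,-0.35,-0.96,0,0,44,-0.35,-0.96,0,0,44,-0.35,-0.96,0,0,44,-0.35,-0.96,0,0,44,-0.35,-0.96,0,0,44,-0.35,-0.96,0,0,44,-0.35,-0.96,0,0,44,-0.35,-0.92,0,0,44,0,0,0,0,44]}}

```text
time: 3.6
ee_pos: [0.6423, -0.2529, 0.3436]
ee_rot: [-0.006, -3.14, 0.001]
force: [0.1, -0.2, 0.5]
gripper_width: 0.0437
```

```bash
python3 - <<'E'
from h import *
s=arm.observe();print(s['ee_pos'].round(4),s['force'].round(1))
ci=arm.camera_info('wrist');im=arm.get_image('wrist');cv2.imwrite('pics/w1.png',im)
np.save('w1.npy',ci,allow_pickle=True);print(ci['fx'],ci['extrinsics'].round(3).tolist())
E
```

```text
[ 0.6423 -0.2529  0.3436] [ 0.1 -0.2  0.5]
401.42776980982455 [[0.003, 1.0, -0.001, 0.251], [0.961, -0.003, 0.275, -0.694], [0.275, -0.002, -0.961, 0.357], [0.0, 0.0, 0.0, 1.0]]
```

View pics/w1.png

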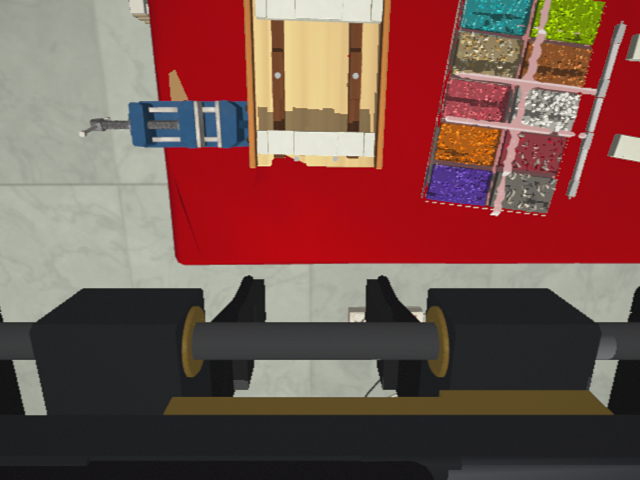

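```bash
python3 - <<'E'
from h import *
ci=np.load('w1.npy',allow_pickle=True).item();im=cv2.imread('pics/w1.png')
cv2.imwrite('pics/w1c.png',cv2.resize(im[0:180,235:400],None,fx=4,fy=3.3,interpolation=cv2.INTER_CUBIC))
for u in (290,320,340): print(u,[(v,im[v,u].tolist()) for v in range(126,170,2)])
E
```

```text
290 [(126, [85, 120, 144]), (128, [84, 120, 144]), (130, [117, 146, 161]), (132, [219, 232, 232]), (134, [218, 231, 231]), (136, [216, 230, 229]), (138, [217, 230, 231]), (140, [217, 232, 231]), (142, [218, 232, 231]), (144, [219, 232, 231]), (146, [218, 231, 231]), (148, [216, 230, 230]), (150, [215, 229, 230]), (152, [217, 229, 230]), (154, [186, 224, 235]), (156, [145, 212, 239]), (158, [23, 13, 162]), (160, [19, 10, 163]), (162, [20, 10, 164]), (164, [23, 10, 164]), (166, [23, 10, 165]), (168, [20, 10, 164])]
320 [(126, [84, 119, 141]), (128, [84, 118, 141]), (130, [80, 114, 137]), (132, [224, 236, 236]), (134, [215, 229, 229]), (136, [214, 228, 228]), (138, [216, 229, 229]), (140, [218, 231, 231]), (142, [218, 232, 232]), (144, [218, 231, 231]), (146, [216, 230, 229]), (148, [216, 228, 228]), (150, [214, 229, 228]), (152, [215, 229, 229]), (154, [217, 229, 230]), (156, [148, 213, 236]), (158, [145, 211, 236]), (160, [144, 210, 236]), (162, [144, 210, 236]), (164, [147, 213, 237]), (166, [60, 86, 176]), (168, [14, 9, 163])]
340 [(126, [76, 108, 129]), (128, [76, 109, 129]), (130, [74, 104, 127]), (132, [212, 230, 229]), (134, [215, 229, 229]), (136, [215, 229, 228]), (138, [216, 229, 229]), (140, [216, 230, 230]), (142, [215, 229, 229]), (144, [215, 229, 229]), (146, [215, 229, 228]), (148, [215, 228, 228]), (150, [215, 228, 229]), (152, [216, 229, 230]), (154, [217, 229, 230]), (156, [140, 196, 225]), (158, [132, 192, 225]), (160, [132, 192, 225]), (162, [133, 191, 225]), (164, [134, 194, 226]), (166, [117, 174, 212]), (168, [12, 3, 160])]
```

View pics/w1c.png

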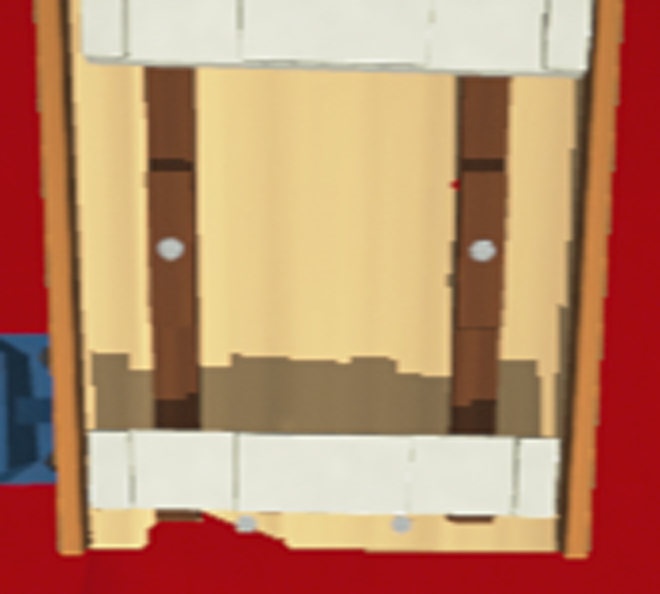

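```bash
python3 - <<'E'
from h import *
ci=np.load('w1.npy',allow_pickle=True).item()
f=lambda c,r,z:ray(ci,c/4+235,r/3.3,z).round(4)
print('far shoulder',f(175,327,.026),f(478,327,.026)); print('near shoulder',f(170,160,.026),f(480,160,.026))
print('dots',f(170,248,.026),f(482,250,.026))
print('far slat inner/outer', f(165,432,.04),f(500,437,.04),f(165,510,.04),f(500,515,.04))
print('far slat ends',f(90,470,.04),f(558,475,.04))
print('near slat inner', f(170,60,.040),f(480,70,.040))
print('cheeks in', f(85,545,.031),f(563,550,.031))
E
```

```text
far shoulder [ 0.543  -0.2959  0.026 ] [ 0.5432 -0.205   0.026 ]
near shoulder [ 0.4872 -0.2958  0.026 ] [ 0.4875 -0.2057  0.026 ]
dots [ 0.5161 -0.2967  0.026 ] [ 0.5171 -0.2044  0.026 ]
far slat inner/outer [ 0.5796 -0.2987  0.04  ] [ 0.5817 -0.1988  0.04  ] [ 0.6073 -0.2995  0.04  ] [ 0.6094 -0.198   0.04  ]
far slat ends [ 0.5929 -0.3216  0.04  ] [ 0.5951 -0.181   0.04  ]
near slat inner [ 0.4586 -0.2937  0.04  ] [ 0.4619 -0.2077  0.04  ]
cheeks in [ 0.6209 -0.3256  0.031 ] [ 0.6232 -0.1771  0.031 ]
```

{"fn": "servo_tool", "kwargs": {"steps": [0,0.07,1,0,34,0,0,1,0,34,0,0,1,0,34,0,0,1,0,34,0,0,1,0,34,0,0,1,0,34,0,0,1,0,34,0,0,1,0,34,0,0,1,0,34,0,0,1,0,34,0,0,0.4,0,34,0,0,0.4,0,34,0,0,0,0,34]}}

```text
time: 4.95
ee_pos: [0.6413, -0.246, 0.0206]
ee_rot: [0.001, -3.14, -0.002]
force: [-0.4, 1.2, -0.6]
gripper_width: 0.034
```

{"fn": "servo_tool", "kwargs": {"steps": [0.3,-0.15,0,0,34,0.2,0,0,0,34,0.15,0,0,0,34,0.15,0,0,0,34,0.15,0,0,0,34,0.15,0,0,0,34,0,0,0,0,34]}}

```text
time: 5.65
ee_pos: [0.6081, -0.2513, 0.0215]
ee_rot: [-0.0, -3.141, -0.001]
force: [0.3, -0.3, -0.2]
gripper_width: 0.0337
```

{"fn": "servo_tool", "kwargs": {"steps": [0.1,0,0,0,34,0.1,0,0,0,34,0.1,0,0,0,34,0.1,0,0,0,34]}}

```text
time: 6.05
ee_pos: [0.5967, -0.2514, 0.0214]
ee_rot: [0.0, -3.141, -0.0]
force: [0.9, -0.5, -0.4]
gripper_width: 0.0338
```

```bash
python3 - <<'E'
from h import *
s=arm.observe();print(s['ee_pos'].round(4),s['force'].round(1))
im=arm.get_image('wrist');cv2.imwrite('pics/w2.png',im)
im=arm.get_image('top');cv2.imwrite('pics/t2.png',cv2.resize(im[150:330,380:540],None,fx=4,fy=3.3,interpolation=cv2.INTER_CUBIC))
E
```

```text
[ 0.5967 -0.2514  0.0214] [ 0.9 -0.5 -0.4]
```

View pics/w2.png

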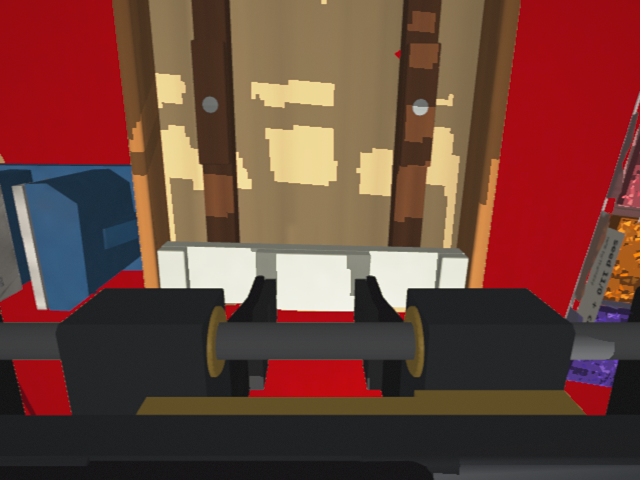

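View pics/t2.png

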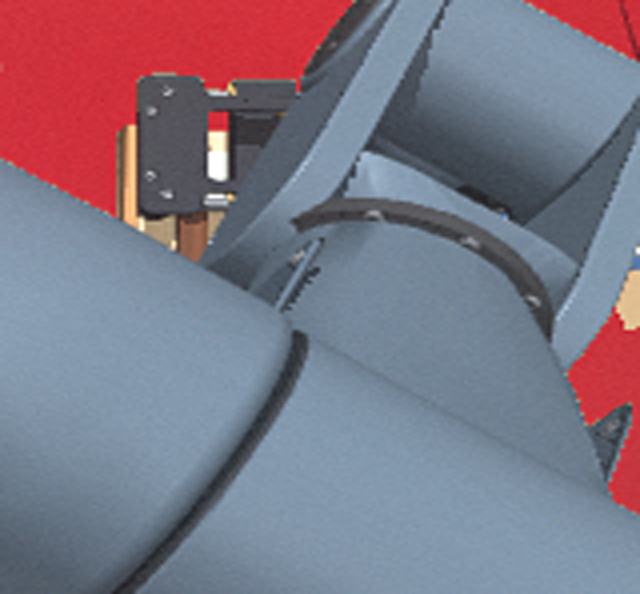

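```bash
cat >> h.py <<'E'
def wr(pts,z):
    ci=arm.camera_info('wrist')
    return [ray(ci,u,v,z).round(4) for u,v in pts]
E
python3 - <<'E'
from h import *
for z in (.034,.04): print(wr([(200,248),(430,254),(320,313)],z))
print('far shoulder',wr([(216,168),(410,166)],.026))
E
```

```text
[array([ 0.5793, -0.3043,  0.034 ]), array([ 0.5822, -0.1969,  0.034 ]), array([ 0.6126, -0.2482,  0.034 ])]
[array([ 0.5774, -0.3025,  0.04  ]), array([ 0.5801, -0.1987,  0.04  ]), array([ 0.6096, -0.2483,  0.04  ])]
far shoulder [array([ 0.5432, -0.2963,  0.026 ]), array([ 0.5422, -0.207 ,  0.026 ])]
```

```bash
python3 - <<'E'
from h import *
ci=arm.camera_info('wrist');p=arm.observe()['ee_pos']
for dx in(-.01,0,.01):
  for y in (-.032,-.017,.017,.032): print(dx,y,[proj(ci,p+[dx,y,z]) for z in (0,.02)])
im=cv2.imread('pics/w2.png');cv2.imwrite('pics/w2c.png',cv2.resize(im[220:420,140:480],None,fx=2.3,fy=2.3,interpolation=cv2.INTER_CUBIC))
E
```

```text
-0.01 -0.032 [(np.float64(249.96176902244864), np.float64(253.81222311709368)), (np.float64(243.09514834575685), np.float64(267.89372251793986))]
-0.01 -0.017 [(np.float64(279.8911904385069), np.float64(253.83034040478697)), (np.float64(276.1870208365981), np.float64(267.91340153412557))]
-0.01 0.017 [(np.float64(347.72619507364897), np.float64(253.8714032197862)), (np.float64(351.18913167676243), np.float64(267.9580036567037))]
-0.01 0.032 [(np.float64(377.65118972593893), np.float64(253.88951782781015)), (np.float64(384.275592569178), np.float64(267.97767945472964))]
0 -0.032 [(np.float64(250.82664415369283), np.float64(272.48734945826016)), (np.float64(244.1524179682072), np.float64(288.30271424707877))]
0 -0.017 [(np.float64(280.3519064836428), np.float64(272.5048049915853)), (np.float64(276.75091316872084), np.float64(288.32159659146174))]
0 0.017 [(np.float64(347.2709517718257), np.float64(272.5443679804607)), (np.float64(350.63488366941414), np.float64(288.36439312445447))]
0 0.032 [(np.float64(376.7919060778919), np.float64(272.56182096685325)), (np.float64(383.22812742224363), np.float64(288.3832724269902))]
0.01 -0.032 [(np.float64(251.66847298737102), np.float64(290.66484035681367)), (np.float64(245.17862524403188), np.float64(308.1120943332557))]
0.01 -0.017 [(np.float64(280.8003461148852), np.float64(290.68166273588986)), (np.float64(277.2982388719419), np.float64(308.13021798054945))]
0.01 0.017 [(np.float64(346.8278384491895), np.float64(290.71979071690316)), (np.float64(350.0969180529802), np.float64(308.17129498727195))]
0.01 0.032 [(np.float64(375.9555175785267), np.float64(290.73661067412934)), (np.float64(382.2114333784863), np.float64(308.1894157578239))]
```

View pics/w2c.png

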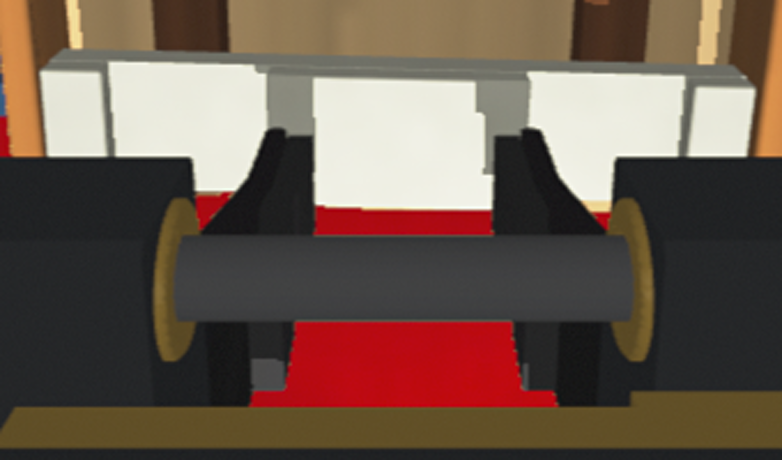

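```bash
python3 - <<'E'
from h import *
im=cv2.imread('pics/w2.png');cv2.imwrite('pics/w2d.png',cv2.resize(im[236:326,240:390],None,fx=5.3,fy=5.3,interpolation=cv2.INTER_NEAREST))
im=arm.get_image('scene');cv2.imwrite('pics/s2.png',cv2.resize(im[230:430,320:600],None,fx=2.8,fy=2.8,interpolation=cv2.INTER_CUBIC))
E
```

```text
(no output)
```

View pics/w2d.png

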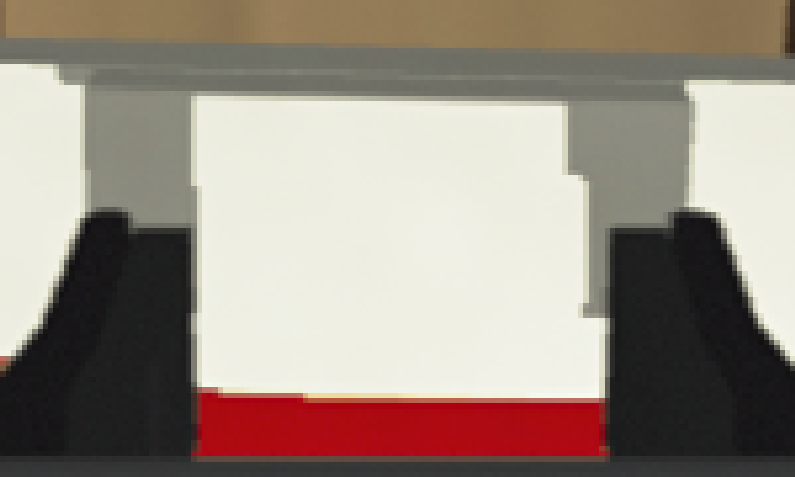

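View pics/s2.png

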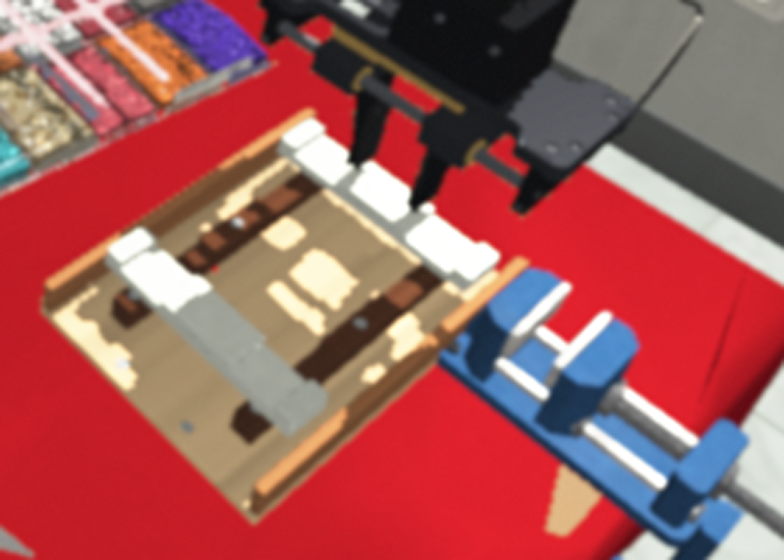

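{"fn": "servo_tool", "kwargs": {"steps": [0.1,0,0,0,34,0.1,0,0,0,34]}}

```text
time: 6.4
ee_pos: [0.5909, -0.2514, 0.0215]
ee_rot: [-0.001, 3.141, -0.0]
force: [-1.3, 0.7, 0.1]
gripper_width: 0.0339
```

```bash
python3 - <<'E'
from h import *
s=arm.observe();print(s['ee_pos'].round(4),s['force'].round(1))
im=arm.get_image('wrist');cv2.imwrite('pics/w3.png',im)
im=arm.get_image('scene');cv2.imwrite('pics/s3.png',cv2.resize(im[250:350,400:520],None,fx=6,fy=6,interpolation=cv2.INTER_CUBIC))
E
```

```text
[ 0.5909 -0.2514  0.0215] [-1.3  0.7  0.1]
```

View pics/w3.png

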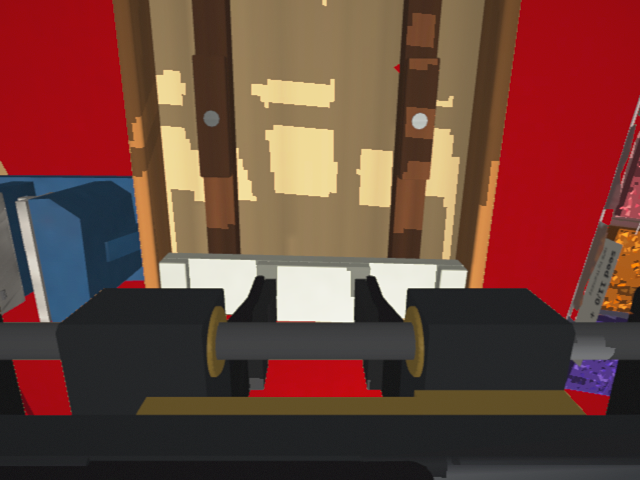

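View pics/s3.png

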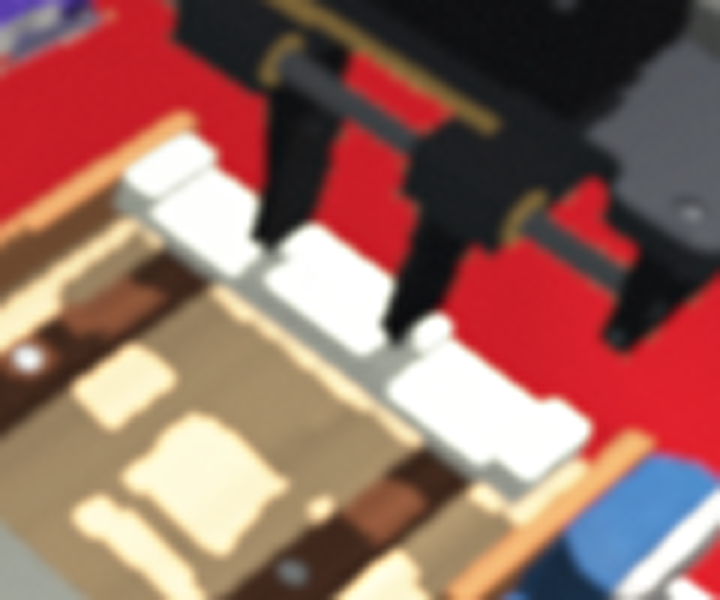

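```bash
cat >> h.py <<'E'
def tri(c1,p1,c2,p2):
    def P(c): return np.array([[c['fx'],0,c['cx']],[0,c['fy'],c['cy']],[0,0,1]])@c['extrinsics'][:3]
    X=cv2.triangulatePoints(P(c1),P(c2),np.array(p1,float).reshape(2,1),np.array(p2,float).reshape(2,1))
    X=(X[:3]/X[3]).ravel(); return X.round(4),np.round(proj(c1,X),1),np.round(proj(c2,X),1)
E
python3 - <<'E'
from h import *
w=arm.camera_info('wrist');s=arm.camera_info('scene')
print(tri(s,(443.7,290),w,(368,279)));print(tri(s,(465.8,306),w,(264,279)))
p=arm.observe()['ee_pos']
for z in (0,.01,.02,.03): print(z,[np.round(proj(s,p+[0,y,z]),1) for y in (.02,-.02)])
# slat corners far slat: near-left top corner scene (120/6+400,190/6+250)
E
```

```text
(array([ 0.5846, -0.2285,  0.0463]), array([442.9, 289.9]), array([364.8, 280.9]))
(array([ 0.5848, -0.2741,  0.0456]), array([465.3, 306.1]), array([262.6, 280.6]))
0 [array([443.2, 299. ]), array([462.4, 313. ])]
0.01 [array([444.4, 295.1]), array([463.8, 309.1])]
0.02 [array([445.7, 291.2]), array([465.3, 305.2])]
0.03 [array([447. , 287.2]), array([466.8, 301.1])]
```

{"fn": "servo_tool", "kwargs": {"steps": [-0.9,0,0,0,34,-0.9,0,0,0,34,0,0,0.2,0,34,0,0,0,0,34]}}

```text
time: 6.9
ee_pos: [0.6442, -0.2507, 0.0143]
ee_rot: [0.002, -3.139, -0.002]
force: [-0.8, 0.4, -0.7]
gripper_width: 0.0337
```

```bash
python3 - <<'E'
from h import *
s=arm.observe();print(s['ee_pos'].round(4),s['force'].round(1),s['joints'].round(3))
im=arm.get_image('wrist');cv2.imwrite('pics/w4.png',cv2.resize(im[200:420,120:500],None,fx=2,fy=2))
im=arm.get_image('scene');cv2.imwrite('pics/s4.png',cv2.resize(im[230:350,400:520],None,fx=5,fy=5,interpolation=cv2.INTER_CUBIC))
sc=arm.camera_info('scene')
for z in (0,.01,.02,.03): print(z,[np.round((np.array(proj(sc,s['ee_pos']+[0,y,z]))-[400,230])*5,0) for y in (.017,-.017)])
E
```

```text
[ 0.6442 -0.2507  0.0143] [-0.8  0.4 -0.7] [-0.532  0.831  1.371 -0.     0.941 -2.104]
0 [array([310., 292.]), array([391., 347.])]
0.01 [array([317., 273.]), array([398., 328.])]
0.02 [array([324., 254.]), array([406., 309.])]
0.03 [array([331., 234.]), array([414., 289.])]
```

View pics/s4.png

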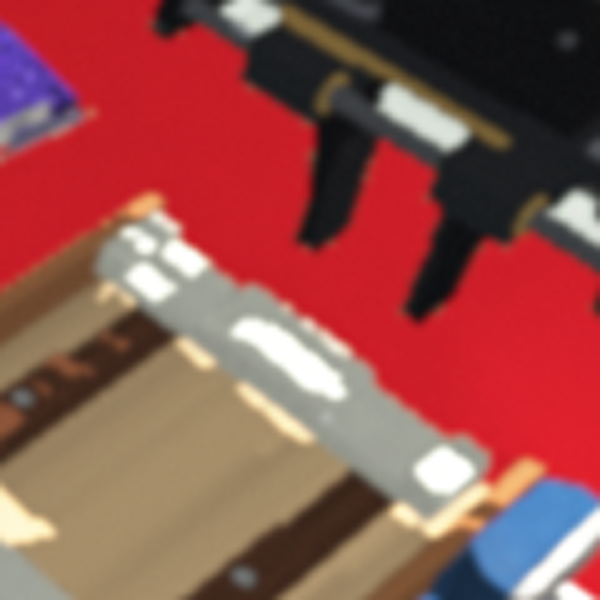

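View pics/w4.png

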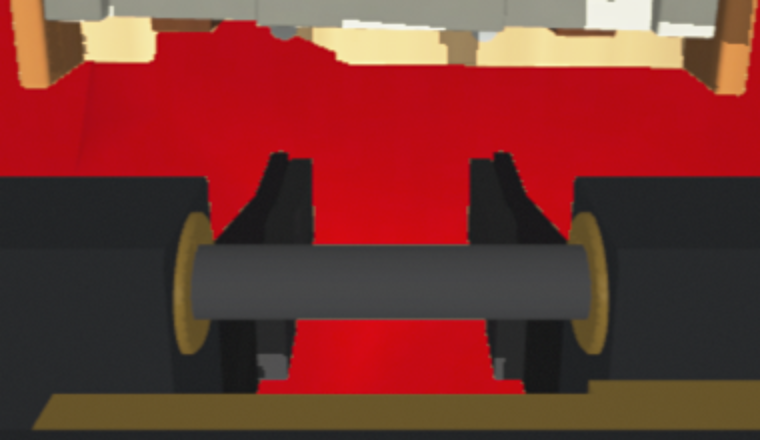

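{"fn": "servo_tool", "kwargs": {"steps": [0,0,0.2,0,34,0,0,0.2,0,34,0.3,0,0,0,34,0.2,0,0,0,34,0.1,0,0,0,34,0.1,0,0,0,34,0.1,0,0,0,34,0.1,0,0,0,34]}}

```text
time: 7.8
ee_pos: [0.6179, -0.2515, 0.0037]
ee_rot: [-0.0, 3.141, -0.0]
force: [-0.3, 0.4, 1.2]
gripper_width: 0.034
```

```bash
python3 - <<'E'
from h import *
s=arm.observe();print(s['ee_pos'].round(4),s['force'].round(1))
im=arm.get_image('wrist');cv2.imwrite('pics/w5.png',im[200:420,120:500])
im=arm.get_image('scene');cv2.imwrite('pics/s5.png',cv2.resize(im[250:350,400:520],None,fx=5,fy=5,interpolation=cv2.INTER_CUBIC))
E
```

```text
[ 0.6179 -0.2515  0.0037] [-0.3  0.4  1.2]
```

View pics/s5.png

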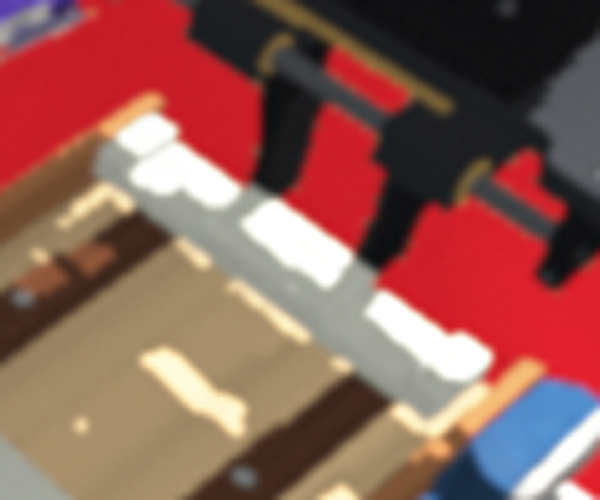

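View pics/w5.png

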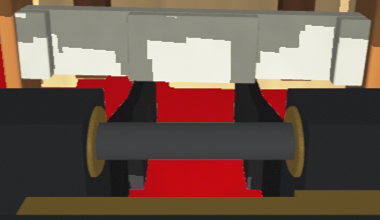

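{"fn": "servo_tool", "kwargs": {"steps": [0.1,0,0,0,34,0.1,0,0,0,34,0.1,0,0,0,34,0.1,0,0,0,34,0.1,0,0,0,34]}}

```text
time: 8.4
ee_pos: [0.6027, -0.2515, 0.0035]
ee_rot: [-0.0, 3.141, -0.0]
force: [0.6, -0.6, 0.3]
gripper_width: 0.0343
```

```bash
python3 - <<'E'
from h import *
s=arm.observe();print(s['ee_pos'].round(4),s['force'].round(1))
im=arm.get_image('wrist');cv2.imwrite('pics/w6.png',im[100:420,120:500])
E
```

```text
[ 0.6027 -0.2515  0.0035] [ 0.6 -0.6  0.3]
```

View pics/w6.png

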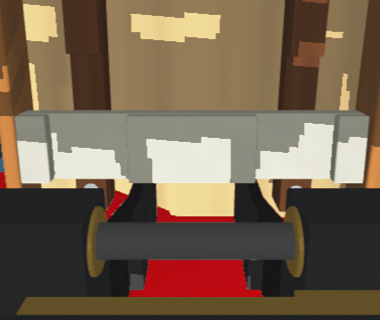

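```bash
python3 - <<'E'
from h import *
print(wr([(200,214),(430,214),(320,282)],.04))
E
```

```text
[array([ 0.5632, -0.296 ,  0.04  ]), array([ 0.5631, -0.2054,  0.04  ]), array([ 0.5919, -0.2486,  0.04  ])]
```

{"fn": "servo_tool", "kwargs": {"steps": [0.1,0,0,0,34,0.1,0,0,0,34,0.1,0,0,0,34,0.1,0,0,0,34,0.05,0,0,0,34,0,0,0,0,34]}}

```text
time: 9.05
ee_pos: [0.5891, -0.2514, 0.0034]
ee_rot: [0.0, -3.141, -0.0]
force: [0.2, -0.2, -0.4]
gripper_width: 0.0342
```

```bash
python3 - <<'E'
from h import *
s=arm.observe();print(s['ee_pos'].round(4),s['force'].round(1))
im=arm.get_image('wrist');cv2.imwrite('pics/w7.png',im[100:420,120:500])
E
```

```text
[ 0.5891 -0.2514  0.0034] [ 0.2 -0.2 -0.4]
```

View pics/w7.png

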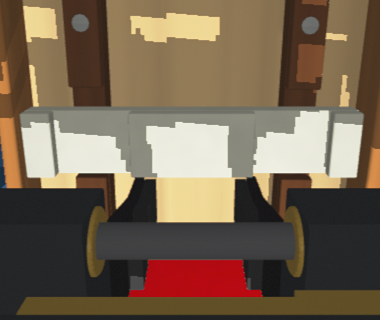

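{"fn": "servo_tool", "kwargs": {"steps": [0.06,0,0,0,34,0.05,0,0,0,34,0.04,0,0,0,34,0.03,0,0,0,34,0,0,0,0,34]}}

```text
time: 9.6
ee_pos: [0.5839, -0.2514, 0.0035]
ee_rot: [0.0, -3.141, -0.0]
force: [0.6, 0.1, -0.1]
gripper_width: 0.0337
```

{"fn": "servo_tool", "kwargs": {"steps": [0.03,0,0,0,34,0,0,0,0,34]}}

```text
time: 9.8
ee_pos: [0.583, -0.2514, 0.0034]
ee_rot: [0.0, -3.141, -0.0]
force: [-0.2, 0.4, 0.3]
gripper_width: 0.0339
```

{"fn": "servo_tool", "kwargs": {"steps": [0.03,0,0,0,34,0,0,0,0,34]}}

```text
time: 10.0
ee_pos: [0.5821, -0.2514, 0.0034]
ee_rot: [0.0, -3.141, -0.0]
force: [0.2, -0.3, 0.2]
gripper_width: 0.0338
```

{"fn": "servo_tool", "kwargs": {"steps": [0.03,0,0,0,34,0,0,0,0,34]}}

```text
time: 10.2
ee_pos: [0.5812, -0.2514, 0.0034]
ee_rot: [0.0, -3.141, -0.0]
force: [0.1, -0.9, -1.5]
gripper_width: 0.0338
```

{"fn": "servo_tool", "kwargs": {"steps": [0.03,0,0,0,34,0,0,0,0,34]}}

```text
time: 10.4
ee_pos: [0.5805, -0.2515, 0.0035]
ee_rot: [-0.0, 3.141, -0.0]
force: [0.4, -0.3, -0.2]
gripper_width: 0.0339
```

```bash
python3 - <<'E'
from h import *
s=arm.observe();print(s['ee_pos'].round(4),s['force'].round(1))
im=arm.get_image('wrist');cv2.imwrite('pics/w8.png',im[60:420,120:500])
E
```

```text
[ 0.5805 -0.2515  0.0035] [ 0.4 -0.3 -0.2]
```

View pics/w8.png

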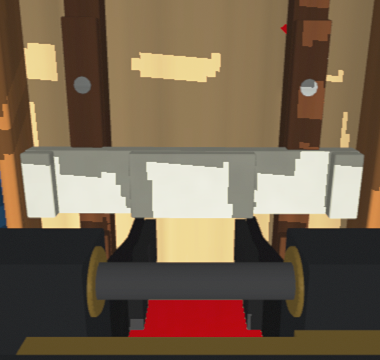

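```bash
python3 - <<'E'
from h import *
print(wr([(200,214),(430,214)],.034),wr([(202,145),(429,147)],.026))
E
```

```text
[array([ 0.543, -0.298,  0.034]), array([ 0.5429, -0.2039,  0.034 ])] [array([ 0.5159, -0.2972,  0.026 ]), array([ 0.5166, -0.2042,  0.026 ])]
```

{"fn": "servo_tool", "kwargs": {"steps": [0.04,0,0,0,34,0,0,0,0,34]}}

```text
time: 10.65
ee_pos: [0.5801, -0.2518, 0.0038]
ee_rot: [0.0, 3.14, -0.001]
force: [1.4, 0.2, -0.1]
gripper_width: 0.0343
```

{"fn": "servo_tool", "kwargs": {"steps": [0.04,0,0,0,34,0,0,0,0,34]}}

```text
time: 10.85
ee_pos: [0.5797, -0.2519, 0.0041]
ee_rot: [0.001, 3.138, -0.002]
force: [4.5, 0.9, 0.5]
gripper_width: 0.034
```

{"fn": "servo_tool", "kwargs": {"steps": [-0.4,0,0,0,34,-0.4,0.04,0,0,34,0,0,-1,0,34,0,0,-1,0,34,0,0,-1,0,34,1,0,0,0,34,1,0,0,0,34,1,0,0,0,34,1,0,0,0,34,1,0,0,0,34,1,0,0,0,34,0.9,0,0,0,34,0,0,0,0,34,0,0,1,0,34,0,0,1,0,34,0,0,0.5,0,34,0,0,0.5,0,34,0,0,0,0,34]}}

```text
time: 12.65
ee_pos: [0.3949, -0.2496, 0.0017]
ee_rot: [0.001, -3.139, -0.004]
force: [0.4, 0.1, 0.3]
gripper_width: 0.0344
```

```bash
python3 - <<'E'
from h import *
s=arm.observe();print(s['ee_pos'].round(4),s['ee_rot'].round(3),s['force'].round(1),s['joints'].round(2))
im=arm.get_image('wrist');cv2.imwrite('pics/w9.png',im)
im=arm.get_image('scene');cv2.imwrite('pics/s9.png',cv2.resize(im[230:430,320:560],None,fx=3,fy=3,interpolation=cv2.INTER_CUBIC))
E
```

```text
[ 0.3949 -0.2496  0.0017] [ 1.000e-03 -3.139e+00 -4.000e-03] [0.4 0.1 0.3] [-0.8   0.68  1.97 -0.    0.5  -2.37]
```

View pics/s9.png

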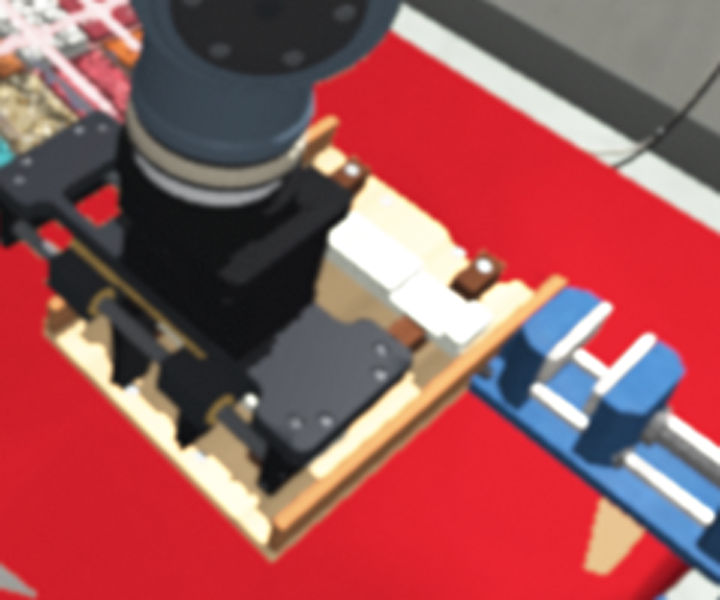

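View pics/w9.png

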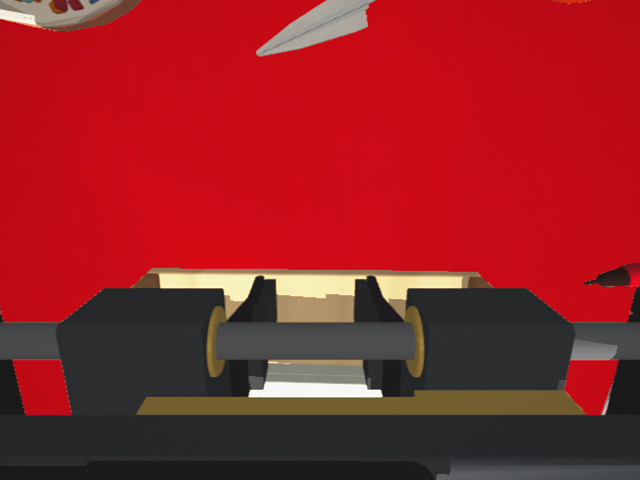

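{"fn": "servo_tool", "kwargs": {"steps": [-0.3,-0.04,-0.05,0,34,-0.3,0,0,0,34,-0.1,0,0,0,34,-0.1,0,0,0,34,-0.1,0,0,0,34,-0.1,0,0,0,34,-0.1,0,0,0,34,-0.1,0,0,0,34,-0.1,0,0,0,34,0,0,0,0,34]}}

```text
time: 13.75
ee_pos: [0.4346, -0.2517, 0.0049]
ee_rot: [-0.001, 3.141, -0.001]
force: [0.1, 0.2, 0.0]
gripper_width: 0.0341
```

```bash
python3 - <<'E'
from h import *
s=arm.observe();print(s['ee_pos'].round(4),s['force'].round(1))
im=arm.get_image('wrist');cv2.imwrite('pics/w10.png',im[200:420])
im=arm.get_image('scene');cv2.imwrite('pics/s10.png',cv2.resize(im[230:430,320:560],None,fx=3,fy=3,interpolation=cv2.INTER_CUBIC))
E
```

```text
[ 0.4346 -0.2517  0.0049] [0.1 0.2 0. ]
```

View pics/s10.png

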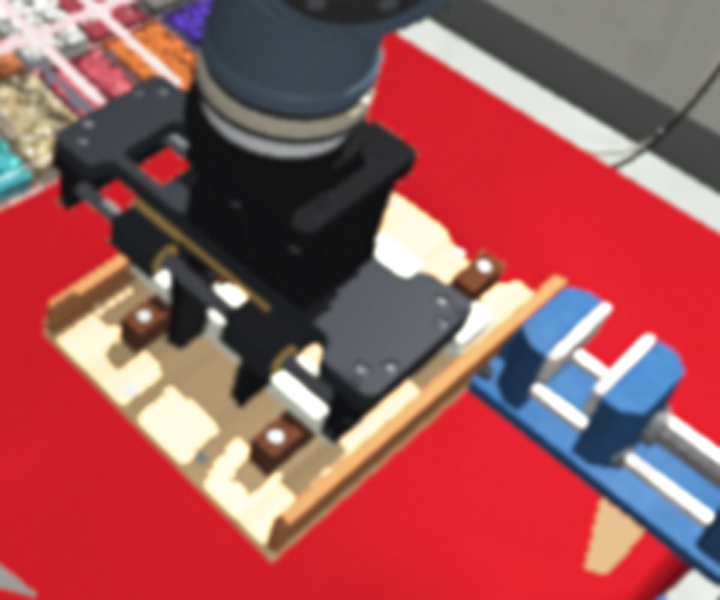

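View pics/w10.png

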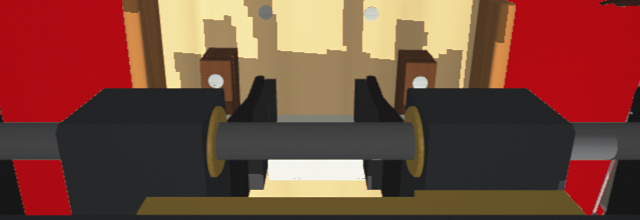

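{"fn": "servo_tool", "kwargs": {"steps": [-0.1,0,0,0,34,-0.1,0,0,0,34,-0.1,0,0,0,34,-0.07,0,0,0,34,0,0,0,0,34]}}

```text
time: 14.35
ee_pos: [0.4457, -0.2516, 0.005]
ee_rot: [-0.001, 3.141, -0.001]
force: [0.1, 0.5, -0.4]
gripper_width: 0.0341
```

{"fn": "servo_tool", "kwargs": {"steps": [-0.05,0,0,0,34,-0.05,0,0,0,34,0,0,0,0,34]}}

```text
time: 14.65
ee_pos: [0.4484, -0.2515, 0.005]
ee_rot: [-0.001, 3.141, -0.0]
force: [-0.4, -0.1, -0.7]
gripper_width: 0.034
```

{"fn": "servo_tool", "kwargs": {"steps": [-0.04,0,0,0,34,0,0,0,0,34]}}

```text
time: 14.85
ee_pos: [0.4494, -0.2515, 0.005]
ee_rot: [-0.0, 3.142, -0.0]
force: [-0.8, 0.5, 0.2]
gripper_width: 0.0343
```

{"fn": "servo_tool", "kwargs": {"steps": [-0.04,0,0,0,34,0,0,0,0,34]}}

```text
time: 15.05
ee_pos: [0.4501, -0.2514, 0.0049]
ee_rot: [0.001, -3.141, -0.0]
force: [-2.4, -0.3, 1.1]
gripper_width: 0.0337
```

{"fn": "servo_tool", "kwargs": {"steps": [-0.04,0,0,0,34,0,0,0,0,34]}}

```text
time: 15.25
ee_pos: [0.4507, -0.2514, 0.0049]
ee_rot: [0.002, -3.139, -0.001]
force: [-4.1, -1.7, 1.0]
gripper_width: 0.0343
```

{"fn": "servo_tool", "kwargs": {"steps": [-0.04,0,0,0,34,0,0,0,0,34]}}

```text
time: 15.45
ee_pos: [0.4509, -0.2513, 0.0049]
ee_rot: [0.003, -3.138, -0.001]
force: [-6.9, -3.0, 2.3]
gripper_width: 0.0342
```

{"fn": "servo_tool", "kwargs": {"steps": [0.5,0,0,0,34,0,0,-1,0,34,0,0,-1,0,34,0,0,-1,0,34,0,0,-1,0,60,0,0,-1,0,60,0,0,-0.5,0,60,-0.12,1,0,0,60,-0.12,1,0,0,60,-0.12,1,0,0,60,-0.12,1,0,0,60,-0.12,1,0,0,60,-0.12,1,0,0,60,-0.12,1,0,0,60,-0.12,1,0,0,60,-0.12,1,0,0,60,-0.12,1,0,0,60,-0.12,1,0,0,60,-0.12,1,0,0,60,-0.12,1,0,0,60]}}

```text
time: 17.45
ee_pos: [0.4849, 0.1403, 0.1701]
ee_rot: [0.0, 3.141, 0.001]
force: [0.5, -0.1, 0.4]
gripper_width: 0.0602
```

{"fn": "servo_tool", "kwargs": {"steps": [-0.13,1,0,0,60,-0.13,0.94,0,0,60,0,0,0,8.5,60,0,0,0,8.5,60,0,0,0,8.5,60,0,0,0,8.5,60,0,0,0,8.5,60,0,0,0,8.5,60,0,0,0,8.5,60,0,0,0,8.5,60,0,0,0,8.5,60,0,0,0,8.5,60,0,0,0,8.5,60,0,0,0,1.8,60,0,0,0,0,60]}}

```text
time: 18.95
ee_pos: [0.4926, 0.1972, 0.17]
ee_rot: [-2.321, -2.117, -0.001]
force: [-0.4, -0.7, 0.2]
gripper_width: 0.0595
```

```bash
python3 - <<'E'
from h import *
s=arm.observe();print(s['ee_pos'].round(4),s['ee_rot'].round(3),s['force'].round(1),s['joints'].round(2))
im=arm.get_image('wrist');cv2.imwrite('pics/w11.png',im)
im=arm.get_image('top');cv2.imwrite('pics/t11.png',im)
hsv=cv2.cvtColor(im,cv2.COLOR_BGR2HSV)
roi=np.zeros(im.shape[:2],np.uint8);roi[180:315,400:505]=255
wm=((hsv[...,1]<22)&(hsv[...,2]>225)).astype(np.uint8)*255&roi
print('slats');[print(*o) for o in fit(arm.camera_info('top'),wm,.034,150)]
E
```

```text
[0.4926 0.1972 0.17  ] [-2.321e+00 -2.117e+00 -1.000e-03] [-0.4 -0.7  0.2] [0.17 0.43 1.7  0.   1.01 0.26]
slats
[425. 263.] [ 478.6 -198.1] [27.2 40.7] 90.3
[471. 259.] [ 502.1 -269.8] [75.5 96. ] 90.8
[428. 222.] [ 558.2 -203.5] [27.3 40.8] 90.3
[463. 219.] [ 576.  -267.7] [64.5 79.8] 90.2
```

View pics/w11.png

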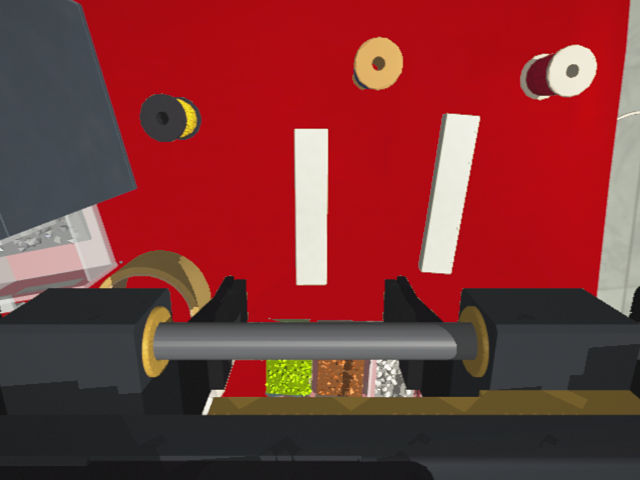

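View pics/t11.png

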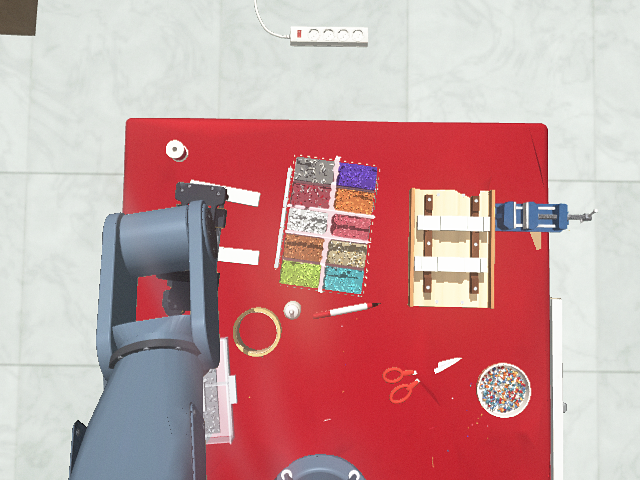

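```bash
python3 - <<'E'
from h import *
im=cv2.imread('pics/w11.png');ci=arm.camera_info('wrist')
hsv=cv2.cvtColor(im,cv2.COLOR_BGR2HSV)
m=((hsv[...,1]<30)&(hsv[...,2]>180)).astype(np.uint8)*255
m[290:]=0;m[:,:200]=0;m[:105]=0;m[:,490:]=0
[print(*o) for o in fit(ci,m,.014,500)]
w=arm.camera_info('wrist');s=arm.observe();print(s['ee_pos'])
E
```

```text
[311. 206.] [490.  197.4] [ 27.  138.5] 84.7
[449. 192.] [611.3 197.6] [ 26.8 139.5] 80.2
[0.49247492 0.19701284 0.16994849]
```

{"fn": "servo_tool", "kwargs": {"steps": [0,-0.08,1,0,60,0,0,1,0,60,0,0,1,0,60,0,0,1,0,60,0,0,1,0,60,0,0,0.5,0,60,0,0,0.4,0,60,0,0,0,0,60]}}

```text
time: 19.85
ee_pos: [0.4893, 0.1968, -0.0084]
ee_rot: [-2.32, -2.116, 0.003]
force: [0.3, -0.5, -0.5]
gripper_width: 0.0598
```

```bash
python3 - <<'E'
from h import *
s=arm.observe();print(s['ee_pos'].round(4),s['force'].round(1))
im=arm.get_image('scene');cv2.imwrite('pics/s12.png',cv2.resize(im[130:290,200:400],None,fx=4,fy=3.6,interpolation=cv2.INTER_CUBIC))
im=arm.get_image('wrist');cv2.imwrite('pics/w12.png',im[100:420,120:500])
E
```

```text
[ 0.4893  0.1968 -0.0084] [ 0.3 -0.5 -0.5]
```

View pics/s12.png

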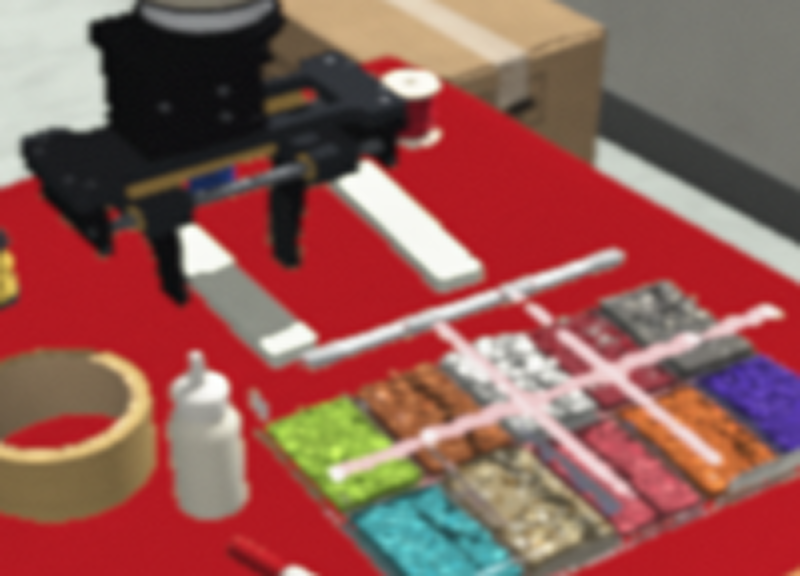

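View pics/w12.png

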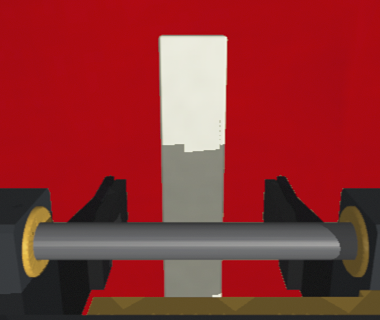

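{"fn": "servo_tool", "kwargs": {"steps": [0,0,0.1,0,60,0,0,0.1,0,60,0,0,0,0,60]}}

```text
time: 20.25
ee_pos: [0.4902, 0.197, -0.0128]
ee_rot: [2.321, 2.116, 0.001]
force: [0.6, -0.7, 0.4]
gripper_width: 0.0603
```

{"fn": "servo_tool", "kwargs": {"steps": [0,0,0.06,0,60,0,0,0.06,0,60,0,0,0,0,60]}}

```text
time: 20.55
ee_pos: [0.4899, 0.197, -0.0168]
ee_rot: [-2.321, -2.117, 0.0]
force: [-0.6, -0.5, -0.2]
gripper_width: 0.06
```

{"fn": "servo_tool", "kwargs": {"steps": [0,0,0,0,40,0,0,0,0,24,0,0,0,0,24,0,0,0,0,24,0,0,0,0,24], "grip_force": 15}}

```text
time: 21.05
ee_pos: [0.49, 0.197, -0.0166]
ee_rot: [-2.321, -2.117, 0.0]
force: [-0.8, -0.5, 0.2]
gripper_width: 0.029
```

{"fn": "servo_tool", "kwargs": {"steps": [0,0,-0.5,0,24,0,0,-1,0,24,0,0,-1,0,24,0,0,0,0,24]}}

```text
time: 21.45
ee_pos: [0.4928, 0.1976, 0.0616]
ee_rot: [2.318, 2.114, 0.01]
force: [0.7, -0.2, -0.6]
gripper_width: 0.0275
```

```bash
python3 - <<'E'
from h import *
s=arm.observe();print(s['ee_pos'].round(4),s['force'].round(1),s['gripper_width'])
im=arm.get_image('scene');cv2.imwrite('pics/s13.png',cv2.resize(im[110:270,200:400],None,fx=4,fy=3.6,interpolation=cv2.INTER_CUBIC))
im=arm.get_image('wrist');cv2.imwrite('pics/w13.png',im[100:420,120:500])
E
```

```text
[0.4928 0.1976 0.0616] [ 0.7 -0.2 -0.6] 0.027458025323470865
```

View pics/s13.png

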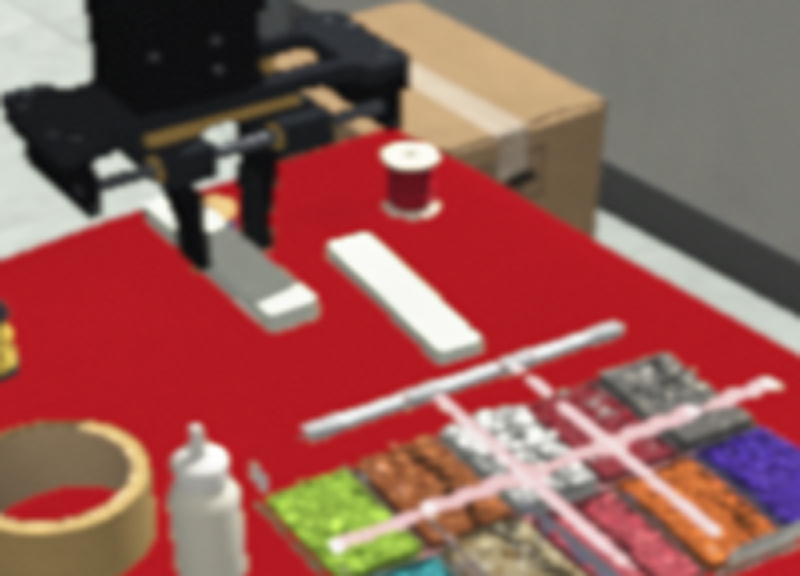

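View pics/w13.png

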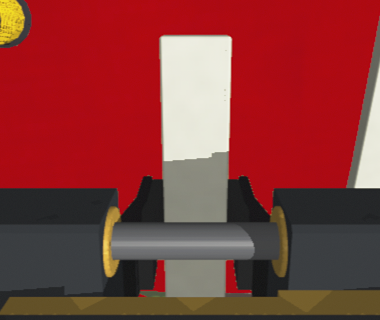

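```bash
python3 - <<'E'
from h import *
im=cv2.imread('pics/t11.png')
cv2.imwrite('pics/t11c.png',cv2.resize(im[205:285,405:500],None,fx=8,fy=7,interpolation=cv2.INTER_CUBIC))
ci=arm.camera_info('top')
# gradient along slat lines: far rows 216-230; near 257-272
for v0,v1 in ((218,228),(260,269)):
    p=cv2.cvtColor(im[v0:v1],cv2.COLOR_BGR2HSV)[...,1].astype(float).mean(0); g=im[v0:v1].astype(float).mean((0,2))
    print([(u,int(g[u]),int(p[u])) for u in range(408,498)])
E
```

```text
[(408, 107, 191), (409, 121, 104), (410, 80, 112), (411, 187, 122), (412, 186, 121), (413, 185, 122), (414, 169, 100), (415, 234, 51), (416, 175, 73), (417, 123, 27), (418, 255, 0), (419, 255, 0), (420, 253, 1), (421, 253, 1), (422, 253, 1), (423, 254, 0), (424, 253, 1), (425, 253, 1), (426, 253, 1), (427, 253, 1), (428, 253, 0), (429, 253, 1), (430, 253, 0), (431, 253, 1), (432, 253, 1), (433, 253, 1), (434, 253, 1), (435, 253, 1), (436, 253, 1), (437, 253, 1), (438, 254, 1), (439, 255, 0), (440, 187, 16), (441, 255, 0), (442, 254, 1), (443, 253, 0), (444, 253, 1), (445, 253, 1), (446, 253, 1), (447, 253, 1), (448, 253, 1), (449, 253, 1), (450, 253, 0), (451, 253, 0), (452, 253, 0), (453, 253, 1), (454, 253, 1), (455, 253, 1), (456, 253, 1), (457, 253, 1), (458, 253, 1), (459, 253, 1), (460, 253, 1), (461, 253, 1), (462, 253, 1), (463, 253, 0), (464, 253, 0), (465, 253, 0), (466, 254, 0), (467, 246, 5), (468, 253, 0), (469, 253, 0), (470, 253, 0), (471, 253, 0), (472, 253, 0), (473, 253, 0), (474, 253, 0), (475, 253, 0), (476, 253, 0), (477, 253, 0), (478, 253, 0), (479, 253, 0), (4
[... 963 characters left out ...]
, 1), (453, 253, 0), (454, 253, 1), (455, 253, 0), (456, 253, 0), (457, 253, 1), (458, 253, 1), (459, 253, 1), (460, 253, 0), (461, 253, 0), (462, 253, 0), (463, 253, 0), (464, 252, 2), (465, 253, 0), (466, 253, 0), (467, 253, 0), (468, 253, 0), (469, 253, 0), (470, 253, 0), (471, 253, 1), (472, 253, 1), (473, 253, 0), (474, 253, 0), (475, 253, 0), (476, 253, 0), (477, 253, 0), (478, 254, 0), (479, 255, 0), (480, 155, 22), (481, 255, 0), (482, 254, 0), (483, 253, 1), (484, 253, 1), (485, 253, 1), (486, 255, 0), (487, 243, 31), (488, 106, 106), (489, 76, 113), (490, 84, 115), (491, 180, 125), (492, 181, 122), (493, 186, 119), (494, 138, 142), (495, 108, 178), (496, 107, 182), (497, 108, 181)]
```

View pics/t11c.png

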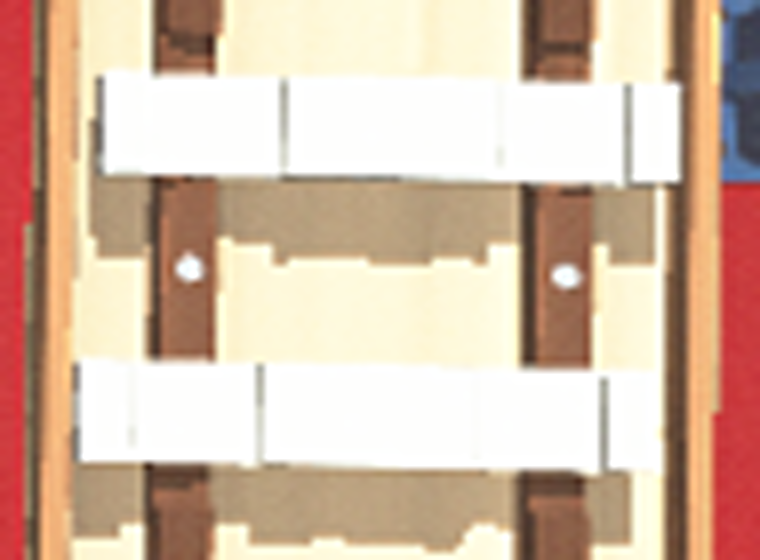

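```bash
python3 - <<'E'
from h import *
ci=arm.camera_info('top')
for nm,v,L in (('far',223,(417.5,489.0,440.5,483.5)),('near',264.5,(414.5,486.9,437.5,480.5))):
    y=[ray(ci,u,v,.034)[1] for u in L]; x=ray(ci,450,v,.034)[0]
    print(nm,round(x,4),np.round(y,4),'centres',np.round([y[0]-.07,y[1]+.07,y[2]-.026,y[3]+.058],4))
y=[ray(ci,u,245,.031)[1] for u in (414,491)];print('cheek inner',y,np.mean(y))
E
```

```text
far 0.557 [-0.1822 -0.3212 -0.2269 -0.3105] centres [-0.2522 -0.2512 -0.2529 -0.2525]
near 0.4765 [-0.1768 -0.317  -0.2213 -0.3046] centres [-0.2468 -0.247  -0.2473 -0.2466]
cheek inner [np.float64(-0.17609280369735542), np.float64(-0.3258957995486083)] -0.25099430162298186
```

{"fn": "servo_tool", "kwargs": {"steps": [0,0,-1,0,24,0,0,-1,0,24,0,0,-1,0,24,0,0,-1,0,24,0,0,0,8.5,24,0,0,0,8.5,24,0,0,0,8.5,24,0,0,0,8.5,24,0,0,0,8.5,24,0,0,0,8.5,24,0,0,0,8.5,24,0,0,0,8.5,24,0,0,0,8.5,24,0,0,0,8.5,24,0,0,0,3.5,24]}}

```text
time: 23.05
ee_pos: [0.4888, 0.1967, 0.1764]
ee_rot: [3.139, -0.11, -0.006]
force: [-0.2, 0.6, -0.3]
gripper_width: 0.0276
```

{"fn": "servo_tool", "kwargs": {"steps": [0.11,1,0,0,24,0.11,1,0,0,24,0.11,1,0,0,24,0.11,1,0,0,24,0.11,1,0,0,24,0.11,1,0,0,24,0.11,1,0,0,24,0.11,1,0,0,24,0.11,1,0,0,24,0.11,1,0,0,24,0.11,1,0,0,24,0.11,1,0,0,24,0.11,1,0,0,24,0.11,1,0,0,24,0.11,1,0,0,24,0.11,1,0,0,24,0.05,0.2,0,0,24,0,0,0,0,24,0,0,0,0,24]}}

```text
time: 24.95
ee_pos: [0.5112, -0.2899, 0.177]
ee_rot: [-3.137, 0.103, 0.004]
force: [-0.2, -0.3, -0.7]
gripper_width: 0.0275
```

```bash
python3 - <<'E'
from h import *
from scipy.spatial.transform import Rotation as Ro
s=arm.observe();R=Ro.from_rotvec(s['ee_rot']).as_matrix();print(s['ee_pos'].round(4),s['force'].round(1),s['gripper_width'],R.round(4).tolist(),s['joints'].round(2))
im=arm.get_image('wrist');cv2.imwrite('pics/w14.png',im)
E
```

```text
[ 0.5112 -0.2899  0.177 ] [-0.2 -0.3 -0.7] 0.02752984984309888 [[0.9978, -0.0658, -0.0026], [-0.0658, -0.9978, 0.0028], [-0.0028, -0.0027, -1.0]] [-0.71  0.5   1.55  0.    1.1   0.93]
```

View pics/w14.png

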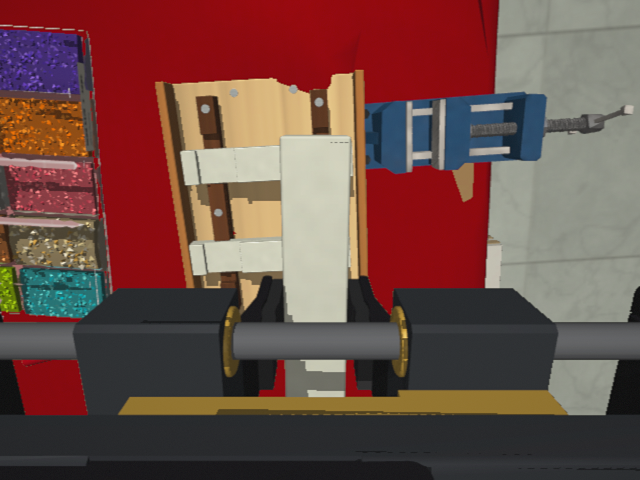

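{"fn": "servo_tool", "kwargs": {"steps": [0.19,0.05,1,0,24,0,0,1,0,24,0,0,1,0,24,0,0,1,0,24,0,0,0.6,0,24,0,0,0.3,0,24,0,0,0.1,0,24,0,0,0,0,24]}}

```text
time: 25.8
ee_pos: [0.5181, -0.293, 0.0287]
ee_rot: [3.14, -0.103, 0.001]
force: [-0.5, -0.3, -1.0]
gripper_width: 0.0277
```

```bash
python3 - <<'E'
from h import *
from scipy.spatial.transform import Rotation as Ro
s=arm.observe();R=Ro.from_rotvec(s['ee_rot']).as_matrix();print(s['ee_pos'].round(4),s['force'].round(1),R.round(4).tolist())
im=arm.get_image('wrist');cv2.imwrite('pics/w15.png',im[:400,60:500])
im=arm.get_image('scene');cv2.imwrite('pics/s15.png',cv2.resize(im[230:430,320:560],None,fx=3,fy=3,interpolation=cv2.INTER_CUBIC))
E
```

```text
[ 0.5181 -0.293   0.0287] [-0.5 -0.3 -1. ] [[0.9979, -0.0652, 0.0003], [-0.0652, -0.9979, -0.0002], [0.0003, 0.0002, -1.0]]
```

View pics/s15.png

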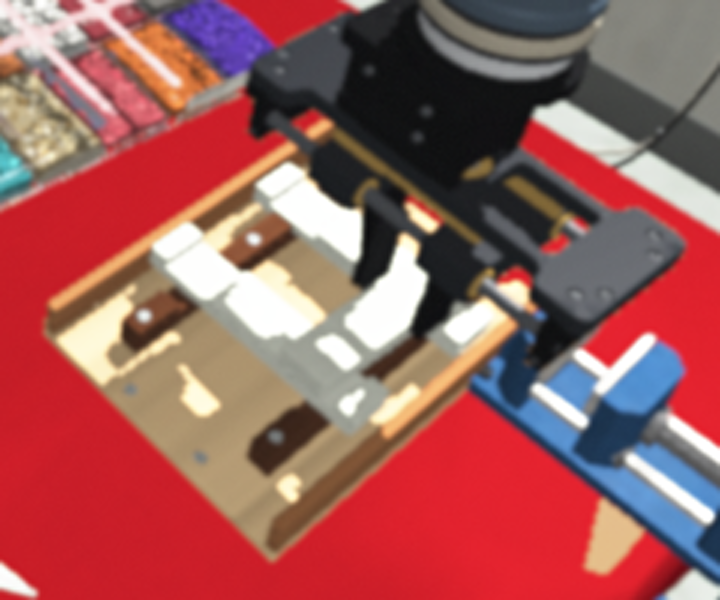

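View pics/w15.png

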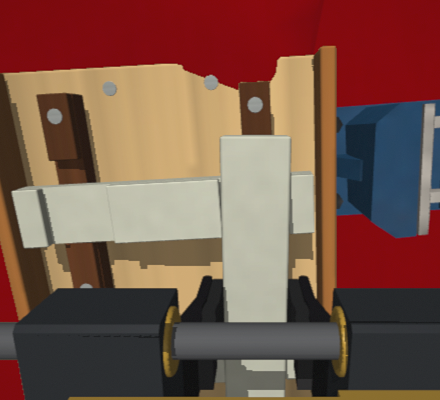

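{"fn": "servo_tool", "kwargs": {"steps": [-0.05,-0.045,0.1,0,24,0,0,0.1,0,24,0,0,0.1,0,24,0,0,0,0,24]}}

```text
time: 26.3
ee_pos: [0.516, -0.2918, 0.019]
ee_rot: [-3.139, 0.104, 0.001]
force: [-0.4, 0.1, -1.7]
gripper_width: 0.0276
```

{"fn": "servo_tool", "kwargs": {"steps": [0,0,0.06,0,24,0,0,0.06,0,24,0,0,0,0,24]}}

```text
time: 26.6
ee_pos: [0.5162, -0.2919, 0.0154]
ee_rot: [-3.14, 0.104, 0.001]
force: [0.9, 0.3, -0.9]
gripper_width: 0.028
```

{"fn": "servo_tool", "kwargs": {"steps": [0,0,0.05,0,24,0,0,0.03,0,24,0,0,0,0,24]}}

```text
time: 26.9
ee_pos: [0.5162, -0.2919, 0.0132]
ee_rot: [-3.14, 0.104, 0.0]
force: [0.3, -0.9, -0.4]
gripper_width: 0.0274
```

```bash
python3 - <<'E'
from h import *
s=arm.observe();print(s['ee_pos'].round(4),s['force'].round(1),s['ft_torque'].round(2))
im=arm.get_image('wrist');cv2.imwrite('pics/w16.png',im[:400,60:500])
im=arm.get_image('scene');cv2.imwrite('pics/s16.png',cv2.resize(im[300:380,390:490],None,fx=7,fy=7,interpolation=cv2.INTER_CUBIC))
E
```

```text
[ 0.5162 -0.2919  0.0132] [ 0.3 -0.9 -0.4] [-0.08  0.18 -0.01]
```

View pics/s16.png

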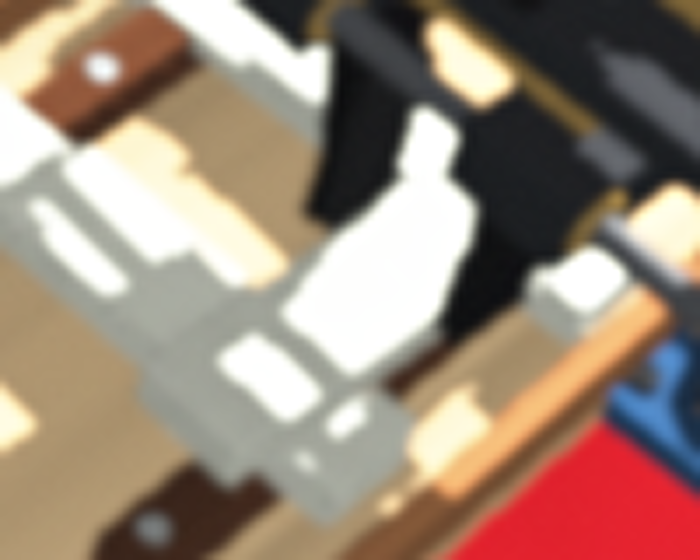

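View pics/w16.png

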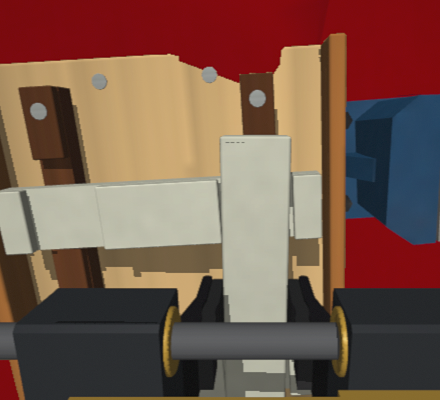

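{"fn": "servo_tool", "kwargs": {"steps": [0,0,0.04,0,24,0,0,0.03,0,24,0,0,0,0,24]}}

```text
time: 27.3
ee_pos: [0.5165, -0.2922, 0.0123]
ee_rot: [3.139, -0.104, 0.001]
force: [-0.5, -0.2, 7.0]
gripper_width: 0.0273
```

{"fn": "servo_tool", "kwargs": {"steps": [0,0,-0.04,0,34,0,0,0,0,34,0,0,-0.3,0,34,0,0,-1,0,34,0,0,-1,0,34,0,0,-1,0,34,0,0,-1,0,34,0,0,-1,0,60,0,0,0,0,60]}}

```text
time: 28.2
ee_pos: [0.519, -0.2941, 0.1766]
ee_rot: [3.134, -0.103, 0.013]
force: [0.1, 0.2, 0.5]
gripper_width: 0.0428
```

```bash
python3 - <<'E'
from h import *
s=arm.observe();print(s['ee_pos'].round(4),s['force'].round(1),s['ft_torque'].round(2))
im=arm.get_image('wrist');cv2.imwrite('pics/w17.png',im)
im=arm.get_image('scene');cv2.imwrite('pics/s17.png',cv2.resize(im[270:400,340:520],None,fx=4.4,fy=4.4,interpolation=cv2.INTER_CUBIC))
E
```

```text
[ 0.519  -0.2941  0.1766] [0.1 0.2 0.5] [-0.05  0.13 -0.05]
```

View pics/s17.png

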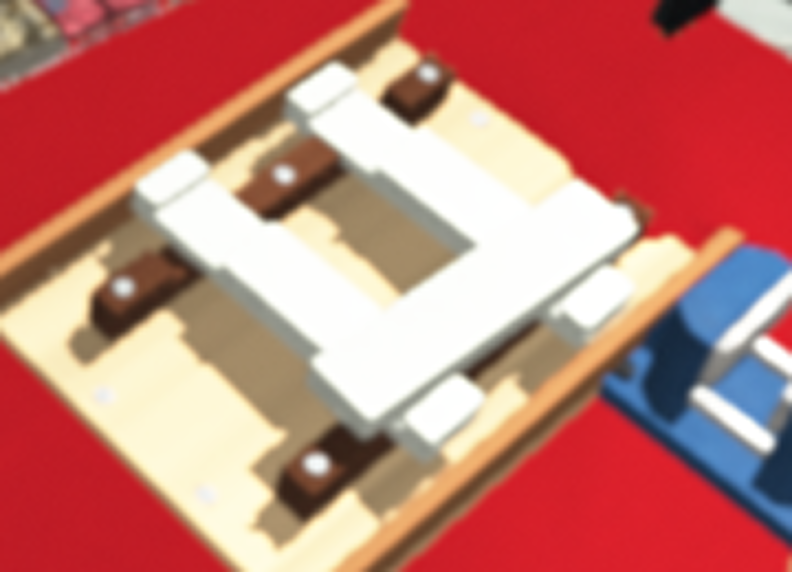

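View pics/w17.png

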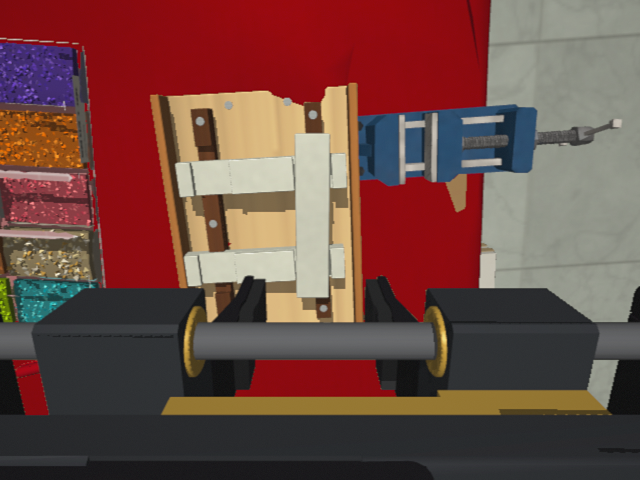

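{"fn": "servo_tool", "kwargs": {"steps": [0.12,-1,0,0,60,0.12,-1,0,0,60,0.12,-1,0,0,60,0.12,-1,0,0,60,0.12,-1,0,0,60,0.12,-1,0,0,60,0.12,-1,0,0,60,0.12,-1,0,0,60,0.12,-1,0,0,60,0.12,-1,0,0,60,0.12,-1,0,0,60,0.12,-1,0,0,60,0.12,-1,0,0,60,0.12,-1,0,0,60,0.12,-1,0,0,60,0.12,-1,0,0,60,0.13,-0.5,0,0,60]}}

```text
time: 30.0
ee_pos: [0.609, 0.2, 0.1694]
ee_rot: [3.14, -0.1, -0.006]
force: [1.0, -0.3, -0.6]
gripper_width: 0.0599
```

{"fn": "servo_tool", "kwargs": {"steps": [0,0,0,-8.5,60,0,0,0,-8.5,60,0,0,0,-8.5,60,0,0,0,-8.5,60,0,0,0,-8.5,60,0,0,0,-8.5,60,0,0,0,-8.5,60,0,0,0,-8.5,60,0,0,0,-8.5,60,0,0,0,-7.4,60,0,0,0,0,60,0,0,0,0,60]}}

```text
time: 31.2
ee_pos: [0.6099, 0.1973, 0.1705]
ee_rot: [-2.407, -2.017, 0.003]
force: [-0.9, -0.6, -0.2]
gripper_width: 0.0602
```

```bash
python3 - <<'E'
from h import *
from scipy.spatial.transform import Rotation as Ro
s=arm.observe();R=Ro.from_rotvec(s['ee_rot']).as_matrix();print(s['ee_pos'].round(4),s['force'].round(1),R.round(4).tolist(),np.degrees(np.arctan2(R[1,1],R[0,1])))
im=arm.get_image('wrist');cv2.imwrite('pics/w18.png',im)
im=arm.get_image('top');cv2.imwrite('pics/t18.png',im)
cv2.imwrite('pics/t18c.png',cv2.resize(im[185:310,400:510],None,fx=6,fy=4.7,interpolation=cv2.INTER_CUBIC))
im=cv2.imread('pics/w18.png');hsv=cv2.cvtColor(im,cv2.COLOR_BGR2HSV)
m=((hsv[...,1]<30)&(hsv[...,2]>180)).astype(np.uint8)*255
m[320:]=0
[print(*o) for o in fit(arm.camera_info('wrist'),m,.014,1000)]
E
```

```text
[0.6099 0.1973 0.1705] [-0.9 -0.6 -0.2] [[0.1748, 0.9846, -0.0018], [0.9846, -0.1748, -0.0005], [-0.0008, -0.0017, -1.0]] -10.069885869368276
[515. 220.] [807.4 169.1] [ 98.1 138.3] 89.8
[315. 205.] [611.4 198.1] [ 27.  138.7] 80.1
[566. 163.] [834.  198.6] [ 65.4 126.6] 61.6
[401.  77.] [699.1 293.1] [35.5 35.9] 127.9
```

View pics/w18.png

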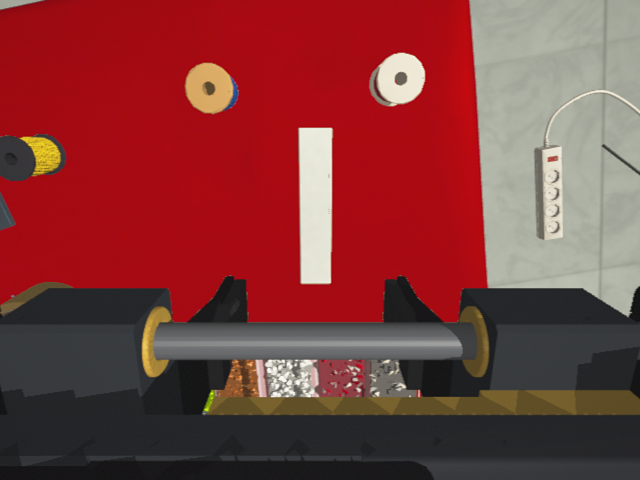

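View pics/t18c.png

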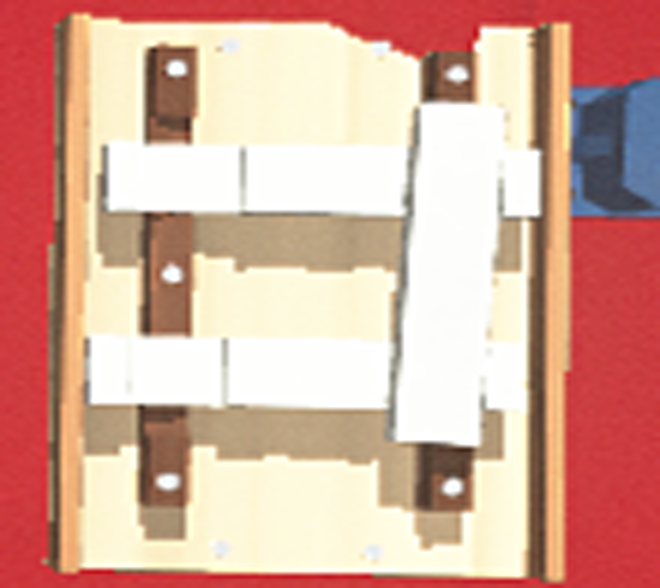

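{"fn": "servo_tool", "kwargs": {"steps": [0.03,0.045,1,0,60,0,0,1,0,60,0,0,1,0,60,0,0,1,0,60,0,0,1,0,60,0,0,0.5,0,60,0,0,0.4,0,60,0,0,0.1,0,60,0,0,0.1,0,60,0,0,0,0,60]}}

```text
time: 32.3
ee_pos: [0.6126, 0.1987, -0.0107]
ee_rot: [2.404, 2.021, 0.002]
force: [0.4, 0.4, 0.4]
gripper_width: 0.0601
```

{"fn": "servo_tool", "kwargs": {"steps": [0,0,0.05,0,60,0,0,0.05,0,60,0,0,0,0,60]}}

```text
time: 32.6
ee_pos: [0.612, 0.1985, -0.0142]
ee_rot: [2.404, 2.022, 0.001]
force: [0.2, 0.2, 0.3]
gripper_width: 0.0601
```

{"fn": "servo_tool", "kwargs": {"steps": [-0.01,-0.02,0.07,0,60,0,0,0,0,60,0,0,0,0,40,0,0,0,0,24,0,0,0,0,24,0,0,0,0,24,0,0,0,0,24]}}

```text
time: 33.3
ee_pos: [0.6111, 0.1984, -0.0167]
ee_rot: [-2.404, -2.022, 0.0]
force: [-1.3, 0.9, 1.1]
gripper_width: 0.0288
```

```bash
python3 - <<'E'
from h import *
from scipy.spatial.transform import Rotation as Ro
s=arm.observe();R=Ro.from_rotvec(s['ee_rot']).as_matrix();print(s['ee_pos'].round(4),s['gripper_width'],s['force'].round(1),np.degrees(np.arctan2(R[1,1],R[0,1])))
E
```

```text
[ 0.6111  0.1984 -0.0167] 0.02883301612740386 [-1.3  0.9  1.1] -9.888050530028831
```

{"fn": "servo_tool", "kwargs": {"steps": [0,0,0,0,24,0,0,-0.5,0,24,0,0,-1,0,24,0,0,-1,0,24,0,0,-1,0,24,0,0,-1,0,24,0,0,-1,0,24,0,0,-1,0,24,0,0,0,8.5,24,0,0,0,8.5,24,0,0,0,8.5,24,0,0,0,8.5,24,0,0,0,8.5,24,0,0,0,8.5,24,0,0,0,8.5,24,0,0,0,8.5,24,0,0,0,8.5,24,0,0,0,7.3,24]}}

```text
time: 35.1
ee_pos: [0.611, 0.1983, 0.1793]
ee_rot: [-3.14, 0.11, -0.001]
force: [0.3, 0.4, -0.1]
gripper_width: 0.0275
```

{"fn": "servo_tool", "kwargs": {"steps": [-0.16,0.98,0,0,24,-0.16,0.98,0,0,24,-0.16,0.98,0,0,24,-0.16,0.98,0,0,24,-0.16,0.98,0,0,24,-0.16,0.98,0,0,24,-0.16,0.98,0,0,24,-0.16,0.98,0,0,24,-0.16,0.98,0,0,24,-0.16,0.98,0,0,24,-0.16,0.98,0,0,24,-0.16,0.98,0,0,24,-0.16,0.98,0,0,24,-0.17,0.96,0,0,24,0,0,0,0,24,0,0,0,0,24]}}

```text
time: 36.7
ee_pos: [0.5172, -0.2078, 0.1791]
ee_rot: [-3.14, 0.104, -0.001]
force: [1.4, -0.8, -0.5]
gripper_width: 0.028
```

```bash
python3 - <<'E'
from h import *
from scipy.spatial.transform import Rotation as Ro
s=arm.observe();R=Ro.from_rotvec(s['ee_rot']).as_matrix();print(s['ee_pos'].round(4),s['gripper_width'],s['force'].round(1),np.degrees(np.arctan2(R[1,1],R[0,1])))
d=R.T@(np.array([.5168,-.2076,s['ee_pos'][2]])-s['ee_pos']);print('units',(d/.03).round(3))
im=arm.get_image('wrist');cv2.imwrite('pics/w19.png',im)
E
```

```text
[ 0.5172 -0.2078  0.1791] 0.027970081289300622 [ 1.4 -0.8 -0.5] -93.78927816010966
units [-0.013 -0.005 -0.   ]
```

View pics/w19.png

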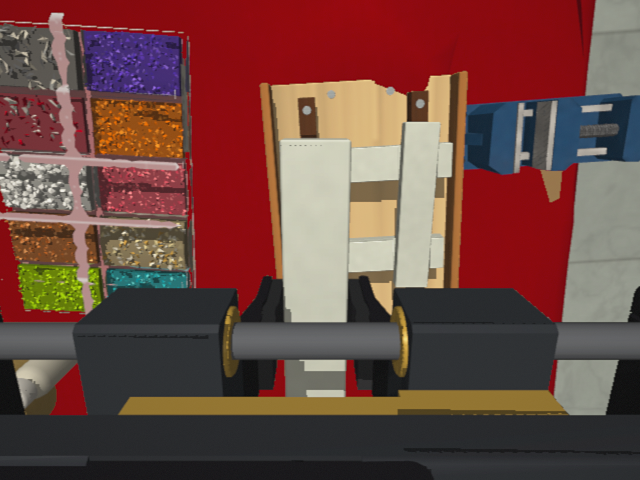

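{"fn": "servo_tool", "kwargs": {"steps": [-0.01,0,1,0,24,0,0,1,0,24,0,0,1,0,24,0,0,1,0,24,0,0,0.6,0,24,0,0,0.3,0,24,0,0,0.2,0,24,0,0,0.1,0,24,0,0,0,0,24,0,0,0,0,24]}}

```text
time: 37.75
ee_pos: [0.5178, -0.2077, 0.0232]
ee_rot: [3.139, -0.101, 0.002]
force: [0.4, 0.7, -0.5]
gripper_width: 0.0278
```

```bash
python3 - <<'E'
from h import *
from scipy.spatial.transform import Rotation as Ro
s=arm.observe();R=Ro.from_rotvec(s['ee_rot']).as_matrix();print(s['ee_pos'].round(4),s['gripper_width'],s['force'].round(1),np.degrees(np.arctan2(R[1,1],R[0,1])))
d=R.T@(np.array([.5168,-.2076,s['ee_pos'][2]])-s['ee_pos']);print('units',(d/.03).round(3))
E
```

```text
[ 0.5178 -0.2077  0.0232] 0.027809174019103308 [ 0.4  0.7 -0.5] -93.6762504602904
units [-0.033 -0.003 -0.   ]
```

{"fn": "servo_tool", "kwargs": {"steps": [0,0,0.08,0,24,0,0,0.08,0,24,0,0,0.06,0,24,0,0,0,0,24]}}

```text
time: 38.15
ee_pos: [0.5169, -0.2074, 0.0155]
ee_rot: [-3.14, 0.101, 0.001]
force: [-0.6, 0.9, -1.0]
gripper_width: 0.0277
```

{"fn": "servo_tool", "kwargs": {"steps": [0,0,0.05,0,24,0,0,0.04,0,24,0,0,0,0,24]}}

```text
time: 38.45
ee_pos: [0.517, -0.2074, 0.0128]
ee_rot: [-3.14, 0.101, 0.001]
force: [-0.5, 0.0, -0.5]
gripper_width: 0.0274
```

{"fn": "servo_tool", "kwargs": {"steps": [0,0,0.04,0,24,0,0,0,0,24]}}

```text
time: 38.65
ee_pos: [0.517, -0.2074, 0.0117]
ee_rot: [-3.14, 0.101, 0.0]
force: [-0.8, 0.9, -0.2]
gripper_width: 0.0275
```

{"fn": "servo_tool", "kwargs": {"steps": [0,0,0.03,0,24,0,0,0,0,24]}}

```text
time: 38.85
ee_pos: [0.5172, -0.2075, 0.0113]
ee_rot: [3.14, -0.101, 0.0]
force: [-0.7, 0.3, 3.0]
gripper_width: 0.0275
```

{"fn": "servo_tool", "kwargs": {"steps": [0,0,0,0,34,0,0,0,0,34,0,0,0,0,34,0,0,-0.3,0,34,0,0,-1,0,34,0,0,-1,0,34,0,0,-1,0,34,0,0,-1,0,34,0,0,-1,0,34,0,-1,-1,0,34,0,-1,0,0,34,0,-1,0,0,34,0,-1,0,0,34,0,-1,0,0,34,0,-1,0,0,34,0,-1,0,0,34,0,-1,0,0,34,0,-1,0,0,34,0,0,0,0,34]}}

```text
time: 40.75
ee_pos: [0.534, 0.0652, 0.2005]
ee_rot: [-3.139, 0.095, -0.0]
force: [-0.2, -0.9, -0.8]
gripper_width: 0.0338
```

```bash
python3 - <<'E'
from h import *
s=arm.observe();print(s['ee_pos'].round(4),s['force'].round(1))
im=arm.get_image('top');cv2.imwrite('pics/t20.png',im)
cv2.imwrite('pics/t20c.png',cv2.resize(im[185:310,400:510],None,fx=6,fy=4.7,interpolation=cv2.INTER_CUBIC))
im=arm.get_image('scene');cv2.imwrite('pics/s20.png',im);cv2.imwrite('pics/s20c.png',cv2.resize(im[270:400,340:520],None,fx=4.4,fy=4.4,interpolation=cv2.INTER_CUBIC))
E
```

```text
[0.534  0.0652 0.2005] [-0.2 -0.9 -0.8]
```

View pics/t20c.png

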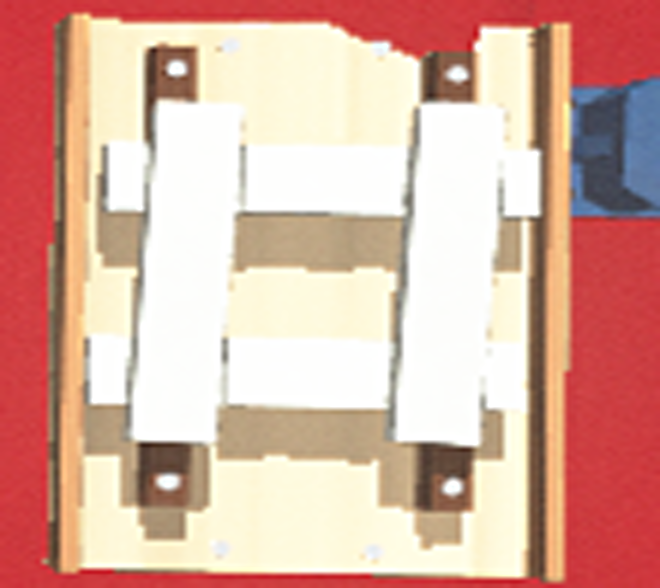

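View pics/s20c.png

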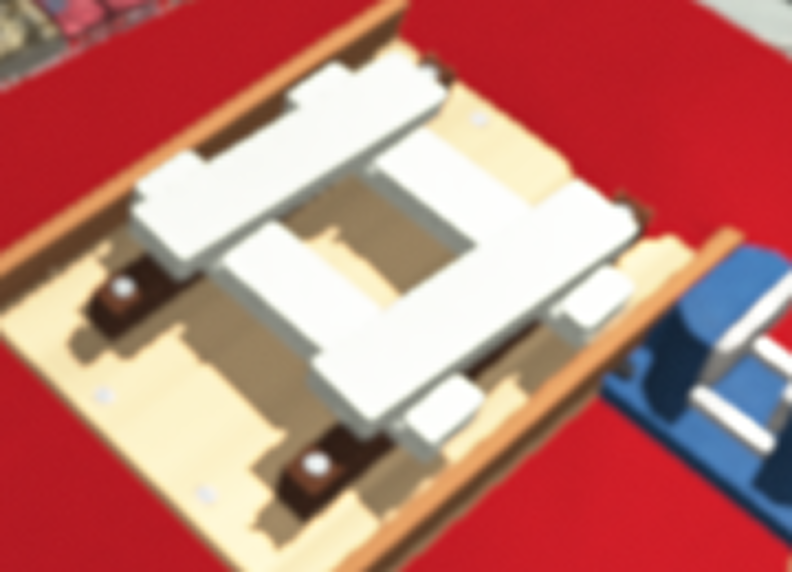

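```bash
python3 - <<'E'
from h import *
t=arm.camera_info('top');s=arm.camera_info('scene')
T=lambda x,y:(x/6+400-.4,y/4.7+185-.4); S=lambda x,y:(x/4.4+340-.4,y/4.4+270-.4)
pairs={'R far-right':(T(502,108),S(640,212)),'R far-left':(T(418,104),S(578,182)),'R near-left':(T(394,440),S(315,362)),'R near-right':(T(481,444),S(370,418)),
'L far-left':(T(159,102),S(395,55)),'L far-right':(T(243,106),S(450,90)),'L near-left':(T(131,437),S(137,207)),'L near-right':(T(217,442),S(185,262))}
for k,(a,b) in pairs.items(): print(k,*tri(t,a,s,b), np.round(a,1),np.round(b,1))
im=cv2.imread('pics/t20.png')
im0=cv2.imread('pics/top0.png')
for nm,(u,v) in {'glue':(292,309),'marker':(347,310),'spool':(163,221)}.items():
    a=im0[v-25:v+25,u-40:u+40].astype(int);b=im[v-25:v+25,u-40:u+40].astype(int);print(nm,np.abs(a-b).mean().round(2))
hsv=cv2.cvtColor(im,cv2.COLOR_BGR2HSV)
g=lambda c,r0,r1:[(v,int(im[v,c].mean())) for v in range(r0,r1)]
E
```

```text
R far-right [ 0.5874 -0.3076  0.0457] [483.7 207.3] [483.9 317.8] [483.3 207.6] [485.1 317.8]
R far-left [ 0.5893 -0.2825  0.0376] [469.6 206.5] [470.1 311. ] [469.3 206.7] [471. 311.]
R near-left [ 0.4507 -0.2743  0.0385] [465.4 278.1] [410.8 351.9] [465.3 278.2] [411.2 351.9]
R near-right [ 0.449  -0.3015  0.039 ] [479.6 279.2] [424.3 364.6] [479.8 279.1] [423.7 364.6]
L far-left [ 0.5885 -0.1981  0.0379] [426.1 206.3] [429.3 282.1] [426.1 206.3] [429.4 282.1]
L far-right [ 0.5871 -0.2249  0.041 ] [440.3 207. ] [441.4 290.1] [440.1 207.2] [441.9 290.1]
L near-left [ 0.4507 -0.1894  0.0401] [421.5 277.5] [370.6 316.6] [421.4 277.6] [370.7 316.6]
L near-right [ 0.4487 -0.2172  0.0374] [435.6 278.8] [382.1 329.1] [435.8 278.6] [381.6 329.1]
glue 50.71
marker 9.05
spool 5.71
```

View pics/t20.png

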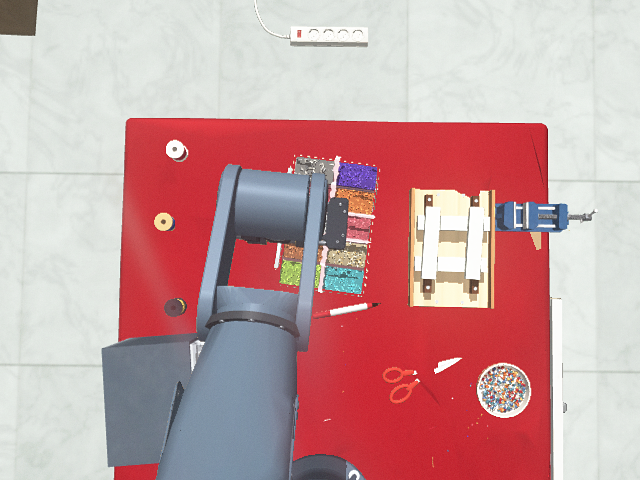

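{"fn": "servo_tool", "kwargs": {"steps": [-0.5,1,0,0,34,-0.5,1,0,0,34,-0.5,1,0,0,34,-0.5,1,0,0,34,-0.5,1,0,0,34,0,0,0,0,34,0,0,0,0,34]}}

```text
time: 41.55
ee_pos: [0.4498, -0.0842, 0.2003]
ee_rot: [3.14, -0.107, 0.001]
force: [0.7, 0.6, 0.1]
gripper_width: 0.034
```

```bash
python3 - <<'E'
from h import *
print(arm.observe()['ee_pos'])
ci=arm.camera_info('wrist');im=arm.get_image('wrist');cv2.imwrite('pics/w21.png',im);np.save('w21.npy',ci,allow_pickle=True)
pts=[proj(ci,p) for p in ((.58,-.31,.04),(.58,-.19,.04),(.45,-.31,.04),(.45,-.19,.04))];print(pts)
E
```

```text
[ 0.44978473 -0.08424791  0.20026067]
[(np.float64(588.1625818237467), np.float64(31.241043573624182)), (np.float64(436.63440875973697), np.float64(42.3544433911637)), (np.float64(570.6992852957671), np.float64(192.99041828065666)), (np.float64(434.370506694713), np.float64(202.00506706686627))]
```

View pics/w21.png

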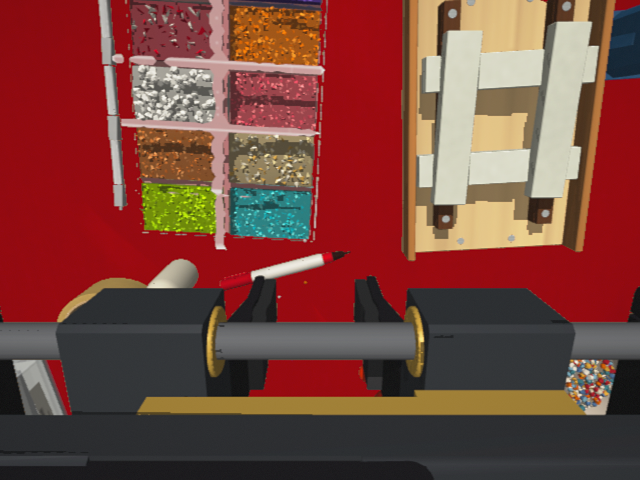

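```bash
python3 - <<'E'
import cv2
im=cv2.imread('pics/w21.png');cv2.imwrite('pics/w21c.png',cv2.resize(im[10:230,410:610],None,fx=4,fy=2.7,interpolation=cv2.INTER_CUBIC))
E
```

```text
(no output)
```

View pics/w21c.png

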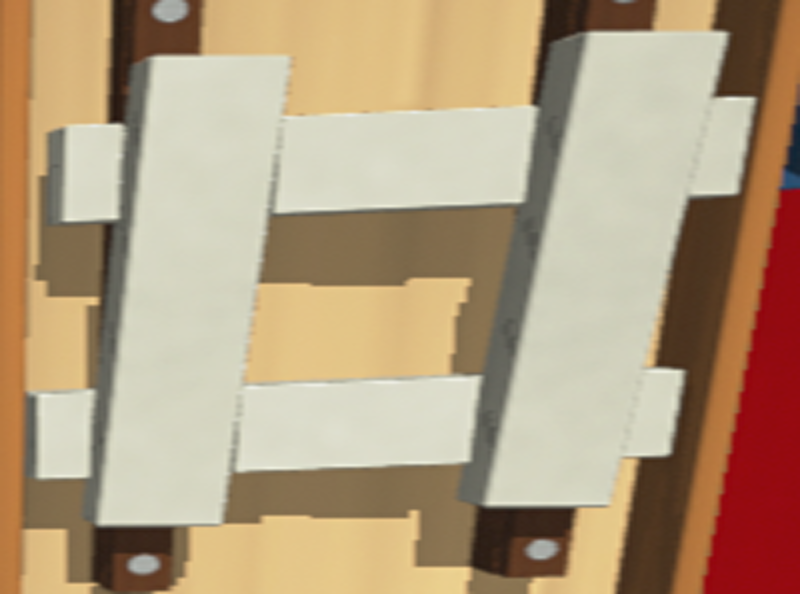

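```bash
python3 - <<'E'
from h import *
w=np.load('w21.npy',allow_pickle=True).item();t=arm.camera_info('top')
T=lambda x,y:(x/6+400-.4,y/4.7+185-.4); W=lambda x,y:(x/4+410-.4,y/2.7+10-.3)
P={'R fr':(T(502,108),W(728,33)),'R fl':(T(418,104),W(583,34)),'R nl':(T(394,440),W(485,504)),'R nr':(T(481,444),W(608,506)),
'L fl':(T(159,102),W(148,57)),'L fr':(T(243,106),W(291,57)),'L nl':(T(131,437),W(96,522)),'L nr':(T(217,442),W(223,523))}
for k,(a,b) in P.items(): print(k,tri(t,a,w,b)[0])
# width (z) check: slat end widths from wrist at z .042 vs .048
for z in (.042,.048):
  for k in 'RL':
    g=[ray(w,*P[f'{k} {c}'][1],z)[:2] for c in ('fr','fl','nl','nr')]
    print(z,k,'far w',np.linalg.norm(g[0]-g[1]).round(4),'near w',np.linalg.norm(g[2]-g[3]).round(4),'len',np.linalg.norm(g[1]-g[2]).round(4),np.linalg.norm(g[0]-g[3]).round(4),'ctr',np.mean(g,0).round(4))
E
```

```text
R fr [ 0.5861 -0.3062  0.0483]
R fl [ 0.5878 -0.2799  0.0458]
R nl [ 0.4506 -0.2724  0.0453]
R nr [ 0.4489 -0.3001  0.0445]
L fl [ 0.5882 -0.1978  0.0395]
L fr [ 0.5862 -0.2241  0.0439]
L nl [ 0.4505 -0.1882  0.0455]
L nr [ 0.4489 -0.2153  0.0473]
0.042 R far w 0.0284 near w 0.0272 len 0.1384 0.1393 ctr [ 0.5178 -0.292 ]
0.042 L far w 0.0282 near w 0.0281 len 0.1382 0.1386 ctr [ 0.5175 -0.207 ]
0.048 R far w 0.0279 near w 0.0267 len 0.136 0.1369 ctr [ 0.5179 -0.2885]
0.048 L far w 0.0277 near w 0.0276 len 0.1359 0.1362 ctr [ 0.5177 -0.205 ]
```

```bash
python3 - <<'E'
from cell import arm
print(arm.observe()['force'].round(1)); print(arm.close_job())
E
```

```text
[-0.4  0.  -0. ]
the job is handed in; nothing more can be done
None
```

The riser is built and the job was handed in at about 42 s of the 72 s allowed, with the arm clear; no verdict is reported.

**What I did**
- **Notched slats:** I pushed both inward with two fingertips until each dropped and met its inner shoulder. The highest push I read was about 7 N, against the 25 N limit.
- **Plain slats:** I gripped both from the left and lowered them into the facing top notches, angled about 3.7°, then released them. The angle was needed because the two notched slats sit 5 mm apart lengthwise. It is within the 0.18 rad (about 10°) limit.

**What the last checks showed**
- **Spacing:** After the pushes, the overhead image put the notched slats about 80 mm apart, centre to centre.
- **Plain slat position:** Both are centred near x 0.517, on the rails' middle and about 8 mm off the frame's middle. They lie at y −0.292 and −0.207.
- **Seating depth:** By touch, both plain slats met resistance 28–29 mm above where they were gripped on the table. That is the seated height, not the 34 mm of riding on top.
- **Bystanders:** The spool and marker look unmoved in the final overhead picture, but I did not measure them. The glue bottle was hidden there and only partly visible in the last wrist view. No move went near it.

**What disagreed**
- **Fingertips:** They ended about 20 mm short of the reported TCP, so my first push at the far slat passed over it without touching. I went deeper after that.
- **Camera heights:** Corner heights from pairs of camera views scattered between 37 and 48 mm around the expected 42 mm. They did not confirm the seating on their own, so I relied on the touch heights and the fit in the notches.

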